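Make up a peg sample board in the ratchet clamp

ROBOT

A 7-joint arm with a two-finger parallel gripper is mounted at the origin on the work surface. World frame = base frame: x ahead of the robot, y to its left, z up, the work surface at z = 0. Lengths are in m, angles in rad, forces in N, time in s.
With the tool pointing down it reaches from about 0.425 to 0.95 m from the base axis. Payload 16.7 kg.
Tool frame: the origin (TCP) lies between the finger pads; the fingertips stand bot.tip_extent ahead of it and the grasp point (between the pads) is the TCP (bot.tip_extent is the distance from the TCP to the fingertips, in m); z points along the fingers, y is the line along which they close (so a half turn about z gives the same grasp; the last joint's range is limited). The gripper opens to 94 mm and grips with 3 to 60 N. Pads are 16 mm wide; open, the fingers measure 119 mm over their backs; the gripper's body (75 mm by 177 mm) begins 78 mm behind the grasp point.
Start: joints at [-1.274, 0.426, 0.074, 1.606, -0.034, 1.111, -0.067], TCP at [0.291, 0.609, 0.224] pointing down, gripper open.
Joint ranges: [-2.85, 2.85], [-0.5, 2.14], [-1.23, 1.37], [0.21, 2.46], [-1.02, 4.16], [0.16, 2.05], [-2.73, 2.73]. Speed limits (rad/s): [1.89, 1.89, 2.39, 2.39, 3.01, 3.01, 3.01].

INTERFACE

Orientations are given as a unit quaternion [w, x, y, z].
In Python, from bench import bot, cams, finder gives the robot as it stands.
- The arm moves only by the tool step_arm, never from a script. Its argument "deltas" is text: rows parted by semicolons, each of 7 numbers parted by spaces: the shift along the tool's x, y, z in mm, then the turn, a rotation vector about the tool's x, y, z in rad, then the opening, from -1 (shut) to 1 (fully open). A call has 1 to 20 rows; each row shifts and turns the commanded pose from where the row before left it, along the tool's axes as they then stand; what a row does not reach is not made up. A row lasts 1/12 s, in which the tool goes at most 41.7 mm and 7.16 degrees, less where a joint would pass 70% of its speed; a pose out of reach is approached as far as the arm can. A call with a gripper value outside its range is refused whole. The fingers move at their own pace and stop on an object; "squeeze" is the grip in N (left out, the last holds). Time passes only in rows, so rows that do not move let the fingers close. It gives the time, the measured TCP pose, the force, the opening and the grip force at its end, in the units of the state.
- bot.get_obs(): the state, without advancing time (a new reading comes with each control period).
- cams.grab_frame(name): name is "side" or "top"; returns a dict with "pixels" (400x640x3 uint8, blue, green, red), "mtx" (3x3 intrinsics, pixels), "world_to_cam" (4x4, takes a point from world to camera coordinates). Camera axes: x right, y down, z forward; pixel columns grow to the right and rows downward; lengths in m; the calibration is good to about 2 mm. A picture is of the moment at which its call begins. There is no depth.
- bot.finish_job(): hands the job in; it is judged then, once.
Trained networks look in a picture, given as the dict that the camera call returned (one of the last four; its "shot" number tells which), for a name from the list of things; names that differ only in an ending like _2 or _b are one class to them, and where a whole thing is asked for, a point or a joint stands for the part that bears it (a point fixed in the world has none). Each returns a list of dicts, best first, with "score" (0 to 1); they miss things now and then, are a little off and sometimes report something else, mostly with a low value. They report only what shows in the picture. A call takes as long as a camera call. They do not tell look-alikes from the thing itself.
- finder.search_frame(picture, query): "centre" ([row, column] in pixels, amid what is visible of it).
- finder.tip_of(picture, query): "centre" ([row, column] in pixels: a listed point, or the origin of a listed thing).
The state is a dict: "time_s": time; "qpos": joint angles; "qd": joint speeds; "effort": joint torques, N m; "position": TCP position; "eef_rot": TCP orientation; "ft_force": force on the tool from outside, world axes, zero at the start; "wrist_torque": the same for the moment, N m; "gripper_width": opening from 0.0 (shut) to 1.0 (fully open); "finger_force": force on a finger pad.
Only numpy, scipy, OpenCV 4.12 (cv2) and the standard library are available. Lean on these libraries where they do the work, as an engineer would, in place of code of your own. Each camera call takes 0.05 s, during which the arm holds its last target. There are 200 camera calls.

TASK

The board clamp on the display bench was left wound in: throw its pawl back off the ratchet wheel and leave it back while you turn the knob anticlockwise until the jaws are fully open. Then stand the plywood board from the rack on its long edge on the clamp's bed, centred and up against the rear jaw, drop the pawl back into the teeth, and click the knob round one tooth at a time until the jaws just grip the board (the fourth click), no further. Last, clip every big blue spring peg that lies loose on the bench top onto the board's free edges, and do not knock over the pin jar.

Things in the scene. Friction and masses are not known exactly. Their poses are not given: they have to be found in the camera images.
- clamp: ratchet board clamp, grey iron, screwed down; mm: 250 long, 112 wide. Origin on the knob's axis at table height; x points from the knob along the bed to the jaws, z up. The board stands on the bed (30 above the table), faces square to x, between a fixed rear jaw (rubber face at x = 150, 104 wide, top 72 above the table) and the moving jaw; gap 26 when fully open
- ratchet_knob (a joint): rad: 0 = jaws fully open (a stop), growing clockwise seen from above, closing the jaw 7 mm per rad, to 3.9. Needs 0.03 N m. With the pawl in, it turns clockwise only; the pawl drops in at 0.635, 1.42, 2.21, 2.99, 3.78. At the fourth (2.99) the board is just gripped, the pad pressed in 3 mm; at the third it is loose, the fifth crushes it. A loaded jaw pushes the wheel back onto the pawl
- knob_grip (a point): centre of the black lobed knob (44 mm diameter, 30 tall, from 79 to 109 mm above the table), on its upright axis; below it is the toothed ratchet wheel (96 diameter, tooth tips 53 mm above the table)
- pawl (a joint): steel pawl left of the knob on a level axle (along the clamp's y, at clamp x = -40 mm, height 62 mm). Rad: 0 to 0.15 = in the teeth by its own weight, growing as it swings up and over towards the robot; upright at 1.6 to 1.9, beyond 2 it falls back and stays back, stop at 2.9. 70 g, swings freely
- pawl_pin (a point): middle of the pawl's round finger pin (12 mm diameter, 40 long along the clamp's y, outer 35 free), at clamp y = 68 mm. It circles the axle line (clamp x = -40, height 62) at 29 mm radius: near clamp x = -11, height 59 with the pawl in the teeth, near x = -67, height 72 when thrown right back
- jaw_pad (a joint): rubber-faced pad of the moving jaw, on springs of 4 N/mm; value in m: 0 = free, growing as the board presses it in
- board_mid (a point): centre of the plywood sample board: 8 mm thick (its x), 180 wide (its y), 130 tall (its z), 130 g. It starts upright on its long edge in the slot of a wooden rack (slot floor 14 mm above the table, slot walls 59 high, near the ends only). The lower cardboard card in the next slot, 75 mm away, stays there
- peg1_mid (a point): big blue spring peg (all alike; some may be absent), 100 mm long, 22 thick, 44 g, lying flat; point on its hinge, half-way up. x to the jaws (tips 46 ahead), -x to the two handles (ends 54 behind), z along the hinge; the frame is one half's, so the middle line lies half the arm value clockwise (about z) of x. Handles squeezed 36 behind the hinge from 42 to 26 wide open it fully
- peg1_arm (a joint): opening of peg 1, rad: 0 closed, about 0.17 gripping the 8 mm board, 0.44 fully open (20 mm at the tips, 16 at the inner end of the gripping faces, 30 mm ahead of the hinge; throat open to 10 mm ahead). Sprung shut: squeezing takes 8 N, the jaws grip with 5 N
- peg1_jaw (a point): point between the gripping faces of peg 1, 38 ahead of its hinge
- peg2_mid (a point): big blue spring peg (all alike; some may be absent), 100 mm long, 22 thick, 44 g, lying flat; point on its hinge, half-way up. x to the jaws (tips 46 ahead), -x to the two handles (ends 54 behind), z along the hinge; the frame is one half's, so the middle line lies half the arm value clockwise (about z) of x. Handles squeezed 36 behind the hinge from 42 to 26 wide open it fully
- peg2_arm (a joint): opening of peg 2, rad: 0 closed, about 0.17 gripping the 8 mm board, 0.44 fully open (20 mm at the tips, 16 at the inner end of the gripping faces, 30 mm ahead of the hinge; throat open to 10 mm ahead). Sprung shut: squeezing takes 8 N, the jaws grip with 5 N
- peg2_jaw (a point): point between the gripping faces of peg 2, 38 ahead of its hinge
- peg3_mid (a point): big blue spring peg (all alike; some may be absent), 100 mm long, 22 thick, 44 g, lying flat; point on its hinge, half-way up. x to the jaws (tips 46 ahead), -x to the two handles (ends 54 behind), z along the hinge; the frame is one half's, so the middle line lies half the arm value clockwise (about z) of x. Handles squeezed 36 behind the hinge from 42 to 26 wide open it fully
- peg3_arm (a joint): opening of peg 3, rad: 0 closed, about 0.17 gripping the 8 mm board, 0.44 fully open (20 mm at the tips, 16 at the inner end of the gripping faces, 30 mm ahead of the hinge; throat open to 10 mm ahead). Sprung shut: squeezing takes 8 N, the jaws grip with 5 N
- peg3_jaw (a point): point between the gripping faces of peg 3, 38 ahead of its hinge
- peg4_mid (a point): big blue spring peg (all alike; some may be absent), 100 mm long, 22 thick, 44 g, lying flat; point on its hinge, half-way up. x to the jaws (tips 46 ahead), -x to the two handles (ends 54 behind), z along the hinge; the frame is one half's, so the middle line lies half the arm value clockwise (about z) of x. Handles squeezed 36 behind the hinge from 42 to 26 wide open it fully
- peg4_arm (a joint): opening of peg 4, rad: 0 closed, about 0.17 gripping the 8 mm board, 0.44 fully open (20 mm at the tips, 16 at the inner end of the gripping faces, 30 mm ahead of the hinge; throat open to 10 mm ahead). Sprung shut: squeezing takes 8 N, the jaws grip with 5 N
- peg4_jaw (a point): point between the gripping faces of peg 4, 38 ahead of its hinge
- pin_jar: small glass jar of pins, 40 mm diameter, 35 tall, stands among the work; origin at the centre of its foot
Mind the look-alikes: they are no part of the job. What is shaped like the part that bears peg3_mid but purple or turquoise is not meant.

How it is judged:
By the outcome, as a careful person would: the job done as asked, in the order asked, and still so for the second after the job is handed in, with the robot touching nothing.
Of peg1, peg2, peg3, peg4 only 2 to 4 are there at a start; the rules pass over those that are not, and their reading is None.
At some moment in a run one of peg1, peg2, peg3, peg4 may be knocked a few centimetres aside while the robot is not near it.
It also fails if it takes over 210 s, if anything falls off the work surface, if the arm or the gripper's body presses on something with over 40 N, if the wrist force passes 120 N, or if a joint passes its speed limit or range.

## Working session

There is one attempt and no reset: what is moved stays moved. The work goes in short steps, Python scripts to look and compute and a tool call to move; the robot and the scene stay as the last step left them, time stands still between calls to the robot, and variables do not carry over. Pictures are saved under pics/ and viewed, at most 14 in all, crops included, and the job is handed in when it is done.

Besides the shell and the picture viewer there is one more tool, called after "Call:" by a JSON object that holds its "api" and its "payload". step_arm: Moves the arm, as the interface text tells. Its arguments: {"type":"object","properties":{"deltas":{"type":"string"},"squeeze":{"type":"number"}},"required":["deltas"]}

```bash
ls; mkdir -p pics; cat > h.py <<'E'
import numpy as np, cv2
from scipy.spatial.transform import Rotation as R
from bench import bot, cams, finder
def ray(f,rc):
    M=np.array(f["world_to_cam"]);K=np.array(f["mtx"])
    d=M[:3,:3].T@np.linalg.solve(K,[rc[1],rc[0],1]); return -M[:3,:3].T@M[:3,3],d
def atz(f,rc,z):
    o,d=ray(f,rc); return o+d*(z-o[2])/d[2]
def proj(f,p):
    M=np.array(f["world_to_cam"]);c=M[:3,:3]@np.array(p)+M[:3,3];u=np.array(f["mtx"])@c;return u[1]/u[2],u[0]/u[2]
def tri(f,a,g,b):
    o,d=ray(f,a);p,e=ray(g,b);s=np.linalg.lstsq(np.c_[d,-e],p-o,rcond=None)[0]
    x,y=o+d*s[0],p+e*s[1];return (x+y)/2,np.linalg.norm(x-y)
E
python3 - <<'E'
from h import *
s=bot.get_obs();print(s["position"],s["eef_rot"],bot.tip_extent)
t=cams.grab_frame("top");d=cams.grab_frame("side")
cv2.imwrite("pics/t0.png",t["pixels"]);cv2.imwrite("pics/s0.png",d["pixels"])
for q,z in [("clamp",0),("knob_grip",.094),("pawl_pin",.06),("board_mid",.079),("peg1_mid",.011),("peg1_jaw",.011),("pin_jar",0)]:
  for n,f in(("top",t),("side",d)):
    for r in finder.tip_of(f,q)[:7]:
      if r["score"]>.2: print(q,n,np.round(r["centre"]),round(r["score"],2),np.round(atz(f,r["centre"],z),3))
E
```

```text
pics
[0.29088841 0.60866692 0.22377422] [-7.96310729e-05  2.21055349e-01  9.75261058e-01 -6.27910949e-04] 0.019
clamp top [185. 287.] 0.68 [0.498 0.09  0.   ]
clamp side [204. 329.] 0.56 [0.503 0.087 0.   ]
knob_grip top [175. 286.] 0.69 [0.499 0.085 0.094]
knob_grip side [178. 325.] 0.86 [0.49  0.088 0.094]
pawl_pin top [186. 257.] 0.77 [0.48  0.155 0.06 ]
pawl_pin top [174. 286.] 0.68 [0.512 0.089 0.06 ]
pawl_pin side [174. 314.] 0.68 [0.488 0.166 0.06 ]
board_mid top [171. 161.] 0.62 [0.506 0.376 0.079]
board_mid side [134. 294.] 0.84 [0.503 0.382 0.079]
peg1_mid top [164. 463.] 0.58 [ 0.558 -0.351  0.011]
peg1_mid side [306. 433.] 0.95 [ 0.561 -0.337  0.011]
peg1_mid side [256. 344.] 0.33 [ 0.45  -0.131  0.011]
peg1_jaw top [170. 445.] 0.71 [ 0.542 -0.304  0.011]
peg1_jaw side [299. 417.] 0.59 [ 0.541 -0.308  0.011]
pin_jar top [182. 362.] 0.63 [ 0.511 -0.097  0.   ]
pin_jar side [249. 360.] 0.57 [ 0.502 -0.112  0.   ]
```

View pics/t0.png

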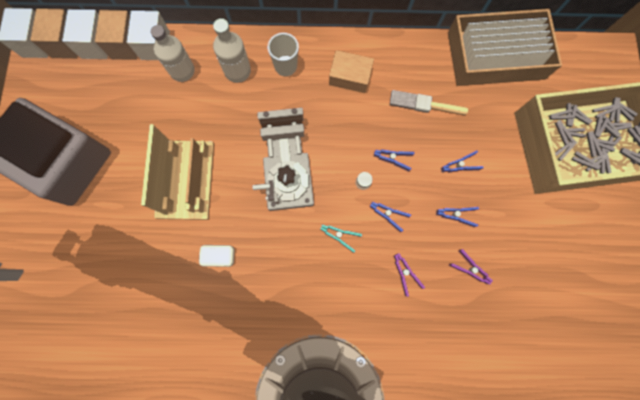

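View pics/s0.png

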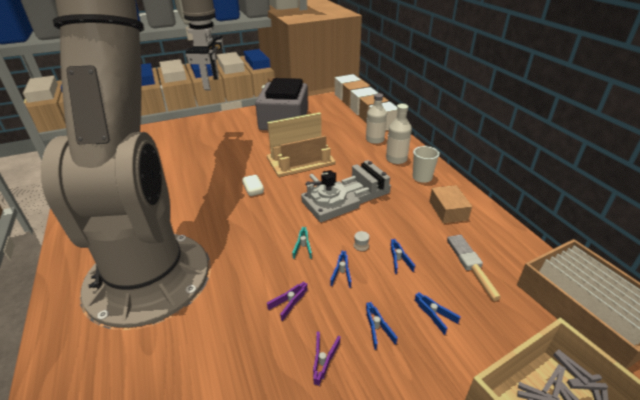

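The top view shows the clamp with its knob at about (287,178) and its jaws up at (282,120). The board is the tall pale sheet at column 158, with the card at 195. There are four blue pegs, near (393,156), (462,163), (388,211) and (458,214), and the jar is at (364,180). The turquoise and purple pegs are look-alikes. Next I'll refine the clamp yaw and board pose.

```bash
cat >> h.py <<'E'
def clampT(x,y,yaw):
    c,s=np.cos(yaw),np.sin(yaw);return lambda p:np.array([x+c*p[0]-s*p[1],y+s*p[0]+c*p[1],p[2]])
def box(img,f,T,lo,hi,col,k,off):
    pts=np.array([[a,b,c] for a in(lo[0],hi[0]) for b in(lo[1],hi[1]) for c in(lo[2],hi[2])])
    q=[tuple(int(round((v-o)*k)) for v,o in zip(proj(f,T(p))[::-1],off)) for p in pts]
    for i in range(8):
        for j in range(i+1,8):
            if (pts[i]!=pts[j]).sum()==1: cv2.line(img,q[i],q[j],col,1)
def crop(f,u,v,w,h,k): return cv2.resize(f["pixels"][v:v+h,u:u+w],None,fx=k,fy=k,interpolation=cv2.INTER_CUBIC)
def pegs(f):
    hsv=cv2.cvtColor(f["pixels"],cv2.COLOR_BGR2HSV)
    m=cv2.inRange(hsv,(108,110,40),(124,255,255)); out=[]
    m=cv2.morphologyEx(m,cv2.MORPH_CLOSE,np.ones((5,5)))
    n,l,st,ce=cv2.connectedComponentsWithStats(m)
    for i in range(1,n):
        if st[i,4]<60: continue
        v,u=np.nonzero(l==i); P=np.array([atz(f,(a,b),.018)[:2] for a,b in zip(v,u)])
        if not(.3<P[:,0].mean()<.9 and abs(P[:,1].mean())<.6): continue
        c,s,ang=cv2.minAreaRect(P.astype(np.float32)*1000)
        D=P-P.mean(0);w,V=np.linalg.eigh(D.T@D);a=V[:,1];t=D@a;b=D@V[:,0]
        sp=[np.ptp(b[(t>np.quantile(t,lo))&(t<=np.quantile(t,hi))]) for lo,hi in((0,.25),(.75,1))]
        if sp[1]>sp[0]:a=-a;t=-t   # a -> jaws
        tip=t.max();L=np.ptp(t)
        n_=np.array([-a[1],a[0]]);mid=lambda q:(lambda z:(z.max()+z.min())/2)((D@n_)[q])
        mt,mh=mid(t>tip-.02),mid(t<t.min()+.02)
        axis=a*(L-.02)+n_*(mt-mh);axis/=np.linalg.norm(axis)
        h=P.mean(0)+a*(t.min()+.01)+n_*mh+axis*.044
        out.append((h,np.arctan2(axis[1],axis[0]),L,sp,ce[i]))
    return out
E
python3 - <<'E'
from h import *
t=cams.grab_frame("top");d=cams.grab_frame("side")
for q in("knob_grip","pawl_pin","board_mid","clamp","pin_jar"):
    a=finder.tip_of(t,q)[0]["centre"];b=finder.tip_of(d,q)[0]["centre"];p,e=tri(t,a,d,b);print(q,np.round(p,4),round(e,4))
for p in pegs(t): print("peg",np.round(p[0],3),round(p[1],2),round(p[2],3),np.round(p[3],3),np.round(p[4]))
for r in finder.tip_of(t,"peg1_mid"):print(np.round(r["centre"]),round(r["score"],2),np.round(atz(t,r["centre"],.011),3))
T=clampT(.497,.087,.07)
A=crop(t,230,90,100,130,4);B=crop(d,280,140,130,100,3);
for f,I,k,o in((t,A,4,(230,90)),(d,B,3,(280,140))):
    box(I,f,T,(.15,-.052,.03),(.16,.052,.072),(0,0,255),k,o)
    box(I,f,T,(-.022,-.022,.079),(.022,.022,.109),(0,255,0),k,o)
    box(I,f,T,(-.017,.048,.053),(-.005,.088,.065),(255,0,0),k,o)
C=crop(t,130,110,90,120,3)
box(C,t,clampT(.503,.38,0),(-.09,-.004,.014),(.09,.004,.144),(0,0,255),3,(130,110))
W=np.zeros((600,800,3),np.uint8);W[:520,:400]=A;W[:300,400:790]=B;W[300:600,400:670]=C[:300]
cv2.imwrite("pics/a.png",W)
E
```

```text
knob_grip [0.4995 0.0944 0.0874] 0.0052
pawl_pin [0.4809 0.1573 0.052 ] 0.0021
board_mid [0.507  0.3658 0.0931] 0.0019Traceback (most recent call last):
  File "<stdin>", line 4, in <module>
IndexError: list index out of range
```

```bash
cat > ov.py <<'E'
from h import *
import sys
cx,cy,yaw,bx,by,byaw=map(float,sys.argv[1:7])
t=cams.grab_frame("top");d=cams.grab_frame("side")
for p in pegs(t): print("peg",np.round(p[0],3),round(p[1],2),round(p[2],3),np.round(p[3],3),np.round(p[4]))
for r in finder.tip_of(t,"peg1_mid"):print(np.round(r["centre"]),round(r["score"],2),np.round(atz(t,r["centre"],.011),3))
T=clampT(cx,cy,yaw)
A=crop(t,230,90,100,130,4);B=crop(d,280,140,130,100,3);
for f,I,k,o in((t,A,4,(230,90)),(d,B,3,(280,140))):
    box(I,f,T,(.15,-.052,.03),(.16,.052,.072),(0,0,255),k,o)
    box(I,f,T,(-.022,-.022,.079),(.022,.022,.109),(0,255,0),k,o)
    box(I,f,T,(-.017,.048,.053),(-.005,.088,.065),(255,0,0),k,o)
Tb=clampT(bx,by,byaw)
C=crop(t,130,110,90,120,3);D=crop(d,260,100,80,80,3)
for f,I,o in((t,C,(130,110)),(d,D,(260,100))): box(I,f,Tb,(-.09,-.004,.014),(.09,.004,.144),(0,0,255),3,o)
W=np.zeros((600,800,3),np.uint8);W[:520,:400]=A;W[:300,400:790]=B;W[300:600,400:600]=C[:300,:200];W[300:540,600:800]=D[:,:200]
cv2.imwrite("pics/%s.png"%sys.argv[7],W)
E
python3 ov.py .499 .088 .07 .505 .376 0 a
```

```text
peg [ 0.416 -0.162] -2.37 0.091 [0.003 0.009] [383. 213.]
[168. 461.] 0.63 [ 0.548 -0.346  0.011]
[184. 286.] 0.3 [0.498 0.091 0.011]
```

View pics/a.png

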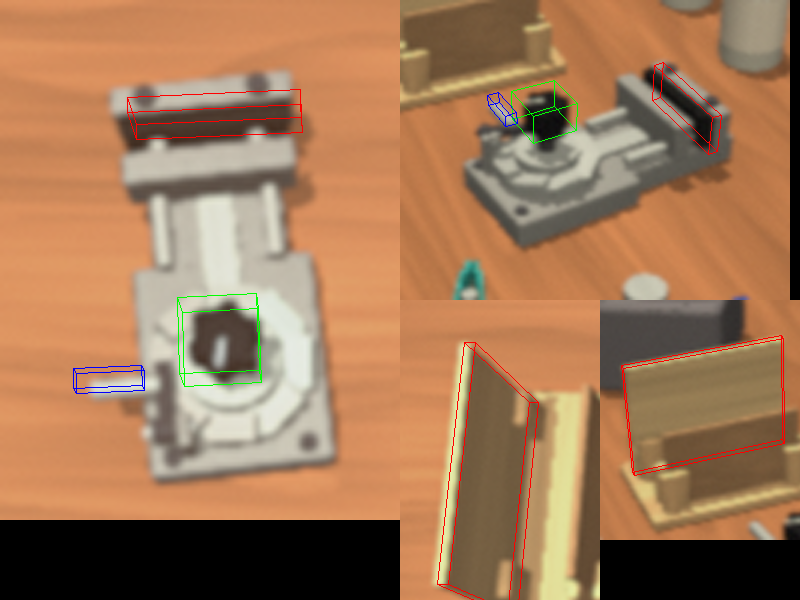

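The overlay is close, but the clamp needs more yaw and should sit a few mm lower in y. The board overlay fits. The peg colour mask needs fixing.

```bash
python3 - <<'E'
from h import *
t=cams.grab_frame("top");hsv=cv2.cvtColor(t["pixels"],cv2.COLOR_BGR2HSV)
for u,v in((393,156),(462,163),(388,211),(458,214),(407,272),(472,268),(340,236)):
    w=hsv[v-14:v+15,u-16:u+17].reshape(-1,3);w=w[(w[:,0]>70)&(w[:,1]>60)];print(len(w),np.percentile(w,[10,50,90],axis=0).tolist())
E
sed -i 's/(108,110,40),(124,255,255)/(104,90,40),(127,255,255)/' h.py
python3 ov.py .498 .084 .13 .505 .376 0 b
```

```text
237 [[115.0, 67.0, 98.0], [121.0, 85.0, 151.0], [174.0, 113.0, 178.0]]
184 [[115.0, 66.6, 122.3], [119.0, 92.0, 162.5], [154.00000000000034, 119.0, 176.0]]
196 [[114.0, 67.0, 120.5], [117.5, 95.0, 170.0], [167.0, 120.0, 184.0]]
214 [[114.0, 67.3, 115.6], [119.0, 90.5, 160.0], [172.70000000000002, 121.0, 181.70000000000002]]
247 [[149.0, 95.0, 125.0], [155.0, 105.0, 160.0], [174.0, 113.0, 185.0]]
272 [[149.0, 96.1, 106.1], [154.0, 108.0, 148.0], [172.0, 116.0, 179.0]]
141 [[78.0, 69.0, 162.0], [83.0, 96.0, 188.0], [84.0, 112.0, 197.0]]
peg [ 0.561 -0.178] -2.08 0.093 [0.004 0.014] [388. 157.]
peg [ 0.555 -0.336] 1.85 0.093 [0.043 0.014] [460. 165.]
peg [ 0.417 -0.16 ] -2.36 0.094 [0.005 0.018] [383. 212.]
peg [ 0.42  -0.332] -1.98 0.096 [0.006 0.016] [453. 216.]
[166. 457.] 0.7 [ 0.555 -0.336  0.011]
```

View pics/b.png

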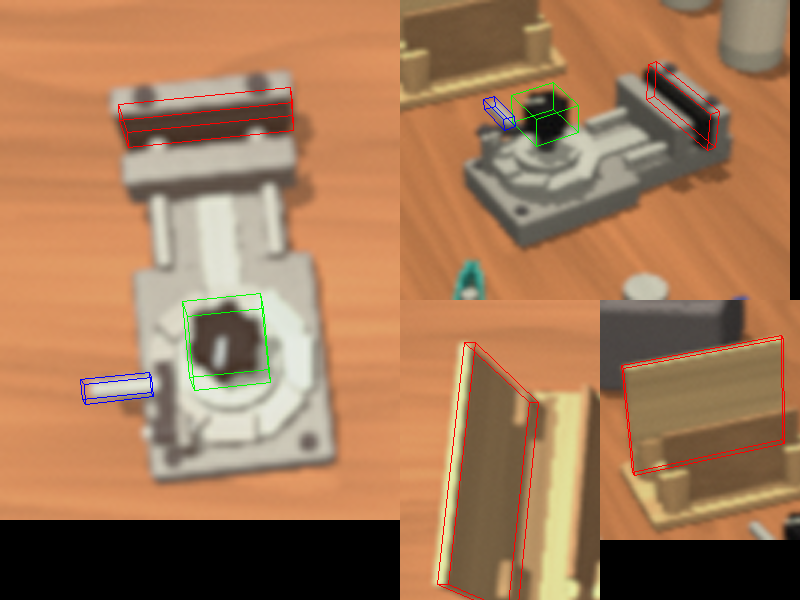

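Clamp is at (0.499, 0.083) with yaw about 0.12. I'm rotating and moving to above the pawl pin.

Call:
{"api": "step_arm", "payload": {"deltas": "0 0 0 0 0 0.1 -0.1;0 0 0 0 0 0.1 -0.1;0 0 0 0 0 0.1 -0.1;0 0 0 0 0 0.1 -0.1;0 0 0 0 0 0.1 -0.1;0 0 0 0 0 0.1 -0.1;0 0 0 0 0 0.1 -0.1;0 0 0 0 0 0.1 -0.1;0 0 0 0 0 0.1 -0.1;0 0 0 0 0 0.105 -0.1", "squeeze": 6}}

```text
time_s: 2.43
position: [0.291, 0.609, 0.2245]
eef_rot: [-0.0, 0.665, 0.747, 0.0]
ft_force: [-1.0, 0.4, 0.2]
gripper_width: 0.45
finger_force: 0.0
```

Call:
{"api": "step_arm", "payload": {"deltas": "-30 8.3 0 0 0 0 -0.1;-30 8.3 0 0 0 0 -0.1;-30 8.3 0 0 0 0 -0.1;-30 8.3 0 0 0 0 -0.1;-30 8.3 0 0 0 0 -0.1;-30 8.3 0 0 0 0 -0.1;-30 8.3 0 0 0 0 -0.1;-30 8.3 0 0 0 0 -0.1;-30 8.3 0 0 0 0 -0.1;-30 8.3 0 0 0 0 -0.1;-30 8.3 0 0 0 0 -0.1;-30 8.3 0 0 0 0 -0.1;-30 8.3 0 0 0 0 -0.1;-30 8.3 0 0 0 0 -0.1;-30 8.3 0 0 0 0 -0.1;-22.5 8.8 0 0 0 0 -0.1;0 0 0 0 0 0 -0.1"}}

```text
time_s: 3.85
position: [0.4817, 0.1514, 0.2249]
eef_rot: [0.001, 0.665, 0.746, 0.0]
ft_force: [-0.2, -0.2, -0.7]
gripper_width: 0.451
finger_force: 0.0
```

```bash
cat > st.py <<'E'
from h import *
# state in clamp frame
CX,CY,CYAW=.499,.083,.12
def st():
    s=bot.get_obs();p=np.array(s["position"]);q=s["eef_rot"];M=R.from_quat([*q[1:],q[0]]).as_matrix()
    c,sn=np.cos(CYAW),np.sin(CYAW);d=p[:2]-[CX,CY]
    print("t%.1f w=%s clamp=(%.1f %.1f %.1f) toolx %.3f tilt %.3f q7 %.2f F=%s Tz %.3f g %.1fmm gf %.1f"%(s["time_s"],np.round(p,4),1e3*(c*d[0]+sn*d[1]),1e3*(-sn*d[0]+c*d[1]),1e3*p[2],np.arctan2(M[1,0],M[0,0]),np.arccos(-M[2,2]),s["qpos"][6],np.round(s["ft_force"],1),s["wrist_torque"][2],94*s["gripper_width"],np.max(s["finger_force"])))
if __name__=="__main__": st()
E
python3 st.py
```

```text
t3.9 w=[0.4817 0.1514 0.2249] clamp=(-9.0 70.0 224.9) toolx 1.685 tilt 0.001 q7 -0.22 F=[-0.2 -0.2 -0.7] Tz 0.024 g 42.3mm gf 0.0
```

Call:
{"api": "step_arm", "payload": {"deltas": "4 -2 25 0 0 0 -0.1;0 0 25 0 0 0 -0.1;0 0 25 0 0 0 -0.1;0 0 25 0 0 0 -0.1;0 0 25 0 0 0 -0.1;0 0 20 0 0 0 -0.1;0 0 20 0 0 0 -0.1;0 0 0 0 0 0 -0.1;0 0 0 0 0 0 -0.1"}}

```text
time_s: 4.6
position: [0.477, 0.1594, 0.0592]
eef_rot: [-0.0, 0.663, 0.748, -0.001]
ft_force: [0.2, -0.4, 1.1]
gripper_width: 0.45
finger_force: 0.0
```

```bash
python3 - <<'E'
from h import *;from st import st
st()
t=cams.grab_frame("top");d=cams.grab_frame("side")
W=np.zeros((520,800,3),np.uint8);W[:520,:400]=crop(t,220,90,100,130,4);B=crop(d,270,130,100,130,4);W[:,400:]=B
cv2.imwrite("pics/c.png",W)
E
```

```text
t4.6 w=[0.477  0.1594 0.0592] clamp=(-12.6 78.5 59.2) toolx 1.691 tilt 0.002 q7 -0.06 F=[ 0.2 -0.4  1.1] Tz -0.040 g 42.3mm gf 0.0
```

View pics/c.png

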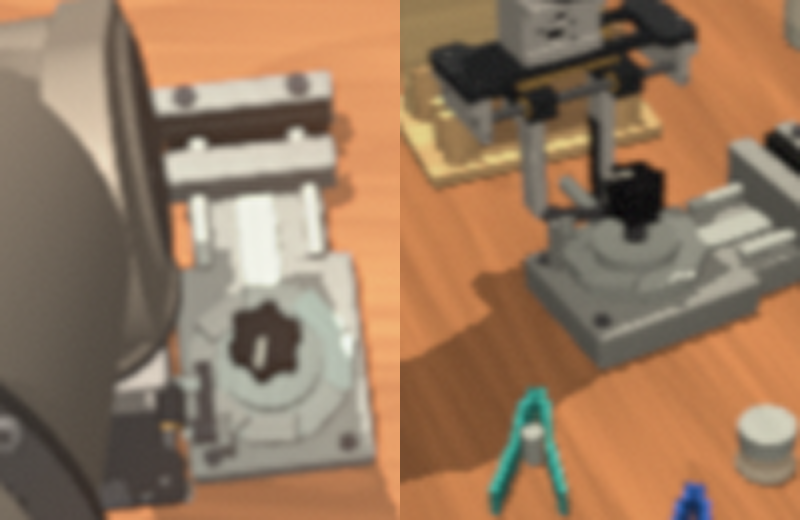

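The side view shows the fingers on either side of the pin, around (565,190). I'm closing on it.

Call:
{"api": "step_arm", "payload": {"deltas": "0 0 0 0 0 0 -1;0 0 0 0 0 0 -1;0 0 0 0 0 0 -1;0 0 0 0 0 0 -1;0 0 0 0 0 0 -1;0 0 0 0 0 0 -1", "squeeze": 5}}

```text
time_s: 5.2
position: [0.4777, 0.1597, 0.0597]
eef_rot: [0.0, 0.663, 0.748, 0.0]
ft_force: [0.3, 0.7, 2.1]
gripper_width: 0.127
finger_force: 5.0
```

```bash
python3 st.py
```

```text
t5.2 w=[0.4777 0.1597 0.0597] clamp=(-12.0 78.7 59.7) toolx 1.691 tilt 0.000 q7 -0.06 F=[0.3 0.7 2.1] Tz 0.028 g 11.9mm gf 5.0
```

Call:
{"api": "step_arm", "payload": {"deltas": "0 0 -5.8 0 0 0 -1;0 -1.2 -5.7 0 0 0 -1;0 -2.3 -5.3 0 0 0 -1;0 -3.2 -4.8 0 0 0 -1;0 -4.2 -4 0 0 0 -1;0 -4.8 -3.1 0 0 0 -1;0 -5.4 -2.1 0 0 0 -1;0 -5.7 -1 0 0 0 -1;0 -5.8 0.1 0 0 0 -1;0 -5.7 1.4 0 0 0 -1;0 -5.2 2.4 0 0 0 -1;0 -4.7 3.4 0 0 0 -1;0 -3.9 4.2 0 0 0 -1;0 -1.6 2.5 0 0 0 -1;0 0 0 0 0 0 -1;0 0 0 0 0 0 -1"}}

```text
time_s: 6.53
position: [0.4233, 0.153, 0.0768]
eef_rot: [-0.0, 0.663, 0.748, -0.001]
ft_force: [-4.2, 1.6, -1.3]
gripper_width: 0.125
finger_force: 5.0
```

```bash
python3 st.py
```

```text
t6.5 w=[0.4233 0.153  0.0768] clamp=(-66.8 78.5 76.8) toolx 1.691 tilt 0.002 q7 -0.14 F=[-4.2  1.6 -1.3] Tz 0.038 g 11.8mm gf 5.0
```

Call:
{"api": "step_arm", "payload": {"deltas": "0 0 0 0 0 0 -0.3;0 0 0 0 0 0 -0.3;0 0 -5 0 0 0 -0.3;0 0 -25 0 0 0 -0.3;0 0 -30 0 0 0 0;0 0 -30 0 0 0 0.32;-26 22 0 0 0 0 0.32;-26 22 0 0 0 0 0.32;-26.5 22 0 0 0 0 0.32;0 0 0 0 0 0 0.32"}}

```text
time_s: 7.37
position: [0.5031, 0.0788, 0.1686]
eef_rot: [0.002, 0.665, 0.747, 0.001]
ft_force: [-1.0, -0.7, -1.1]
gripper_width: 0.659
finger_force: 0.0
```

Call:
{"api": "step_arm", "payload": {"deltas": "0 0 0 0 0 0.11 0.32;0 0 0 0 0 0.11 0.32;0 0 0 0 0 0.11 0.32;0 0 0 0 0 0.11 0.32;0 0 0 0 0 0.11 0.32;0 0 0 0 0 0.11 0.32;0 0 0 0 0 0.11 0.32;0 0 0 0 0 0.11 0.32;0 0 0 0 0 0.11 0.32;0 0 0 0 0 0.11 0.32;0 0 0 0 0 0.11 0.32;0 0 0 0 0 0.11 0.32;0 0 0 0 0 0.11 0.32;0 0 0 0 0 0.11 0.32;0 0 0 0 0 0.11 0.32;0 0 0 0 0 0.11 0.32;0 0 0 0 0 0.11 0.32;0 0 0 0 0 0.11 0.32;0 0 0 0 0 0.11 0.32;0 0 0 0 0 0.11 0.32"}}

```text
time_s: 9.03
position: [0.4993, 0.0831, 0.1678]
eef_rot: [-0.0, 0.967, -0.255, 0.0]
ft_force: [0.1, 0.0, 0.3]
gripper_width: 0.661
finger_force: 0.0
```

```bash
python3 - <<'E'
from h import *;from st import st
st()
d=cams.grab_frame("side");t=cams.grab_frame("top")
print([ (np.round(r["centre"]),round(r["score"],2)) for q in("pawl_pin","knob_grip") for f in (t,d) for r in finder.tip_of(f,q)[:2]])
W=np.zeros((520,800,3),np.uint8);W[:520,:400]=crop(t,220,90,100,130,4);B=crop(d,270,130,100,130,4);W[:,400:]=B
cv2.imwrite("pics/d.png",W)
E
```

```text
t9.0 w=[0.4993 0.0831 0.1678] clamp=(0.3 0.1 167.8) toolx -0.515 tilt 0.001 q7 -1.93 F=[0.1 0.  0.3] Tz -0.043 g 62.1mm gf 0.0
[(array([210., 260.]), 0.53), (array([181., 294.]), 0.68), (array([173., 286.]), 0.64), (array([214., 457.]), 0.19), (array([178., 326.]), 0.68)]
```

View pics/d.png

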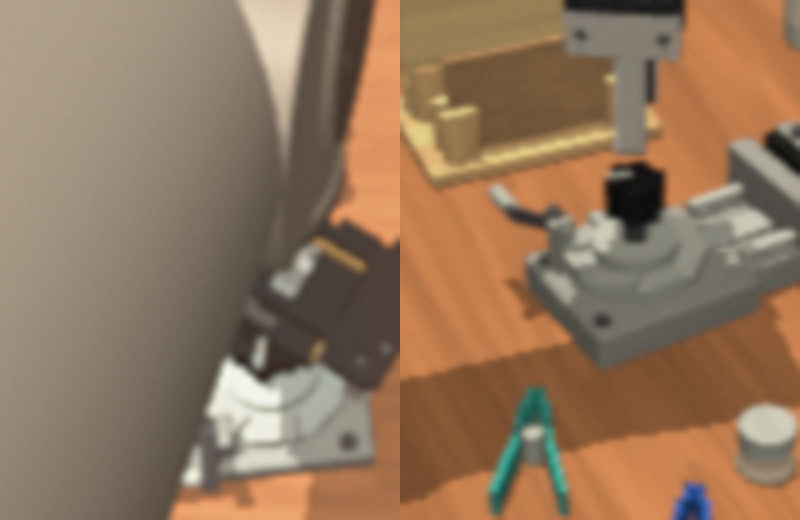

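The pawl lies back, with its pin at (500,195) in the crop, and the gripper is over the knob. Descending, gripping and turning anticlockwise.

Call:
{"api": "step_arm", "payload": {"deltas": "-0 0 22 0 0 0 0.32;0 0 22 0 0 0 0.32;0 0 24 0 0 0 0.32;0 0 0 0 0 0 0.32;0 0 0 0 0 0 -1;0 0 0 0 0 0 -1;0 0 0 0 0 0 -1;0 0 0 0 0 0 -1;0 0 0 0 0 0 -1", "squeeze": 8}}

```text
time_s: 10.08
position: [0.5007, 0.0847, 0.1006]
eef_rot: [-0.001, 0.968, -0.251, 0.001]
ft_force: [6.0, 6.7, -5.3]
gripper_width: 0.468
finger_force: 8.0
```

```bash
python3 st.py
```

```text
t10.1 w=[0.5007 0.0847 0.1006] clamp=(1.9 1.5 100.6) toolx -0.508 tilt 0.004 q7 -1.82 F=[ 6.   6.7 -5.3] Tz -0.076 g 44.0mm gf 8.0
```

Call:
{"api": "step_arm", "payload": {"deltas": "0 0 0 0 0 -0.1 -1;0 0 0 0 0 -0.1 -1;0 0 0 0 0 -0.1 -1;0 0 0 0 0 -0.1 -1;0 0 0 0 0 -0.1 -1;0 0 0 0 0 -0.1 -1;0 0 0 0 0 -0.1 -1;0 0 0 0 0 -0.1 -1;0 0 0 0 0 -0.1 -1;0 0 0 0 0 -0.1 -1;0 0 0 0 0 0 -1"}}

```text
time_s: 11.0
position: [0.4991, 0.0856, 0.1005]
eef_rot: [-0.002, 0.969, 0.247, 0.001]
ft_force: [-5.7, 13.6, 3.2]
gripper_width: 0.467
finger_force: 8.0
```

```bash
python3 st.py
```

```text
t11.0 w=[0.4991 0.0856 0.1005] clamp=(0.4 2.6 100.5) toolx 0.500 tilt 0.003 q7 -1.01 F=[-5.7 13.6  3.2] Tz -0.021 g 43.9mm gf 8.0
```

Call:
{"api": "step_arm", "payload": {"deltas": "1.9 -3.5 0 0 0 0 -1;0 0 0 0 0 0 -1;0 0 0 0 0 0 -1"}}

```text
time_s: 11.25
position: [0.5001, 0.0866, 0.1005]
eef_rot: [0.0, 0.97, 0.243, 0.001]
ft_force: [1.8, -4.3, 1.1]
gripper_width: 0.463
finger_force: 8.0
```

```bash
python3 st.py
```

```text
t11.2 w=[0.5001 0.0866 0.1005] clamp=(1.6 3.4 100.5) toolx 0.490 tilt 0.002 q7 -1.03 F=[ 1.8 -4.3  1.1] Tz 0.005 g 43.5mm gf 8.0
```

Call:
{"api": "step_arm", "payload": {"deltas": "0 0 0 0 0 -0.1 -1;0 0 0 0 0 -0.1 -1;0 0 0 0 0 -0.1 -1;0 0 0 0 0 -0.1 -1;0 0 0 0 0 -0.1 -1;0 0 0 0 0 -0.1 -1;0 0 0 0 0 -0.1 -1;0 0 0 0 0 -0.1 -1;0 0 0 0 0 0 -1"}}

```text
time_s: 12.0
position: [0.4994, 0.0872, 0.1004]
eef_rot: [0.0, 0.797, 0.604, 0.001]
ft_force: [-4.6, 0.3, 7.8]
gripper_width: 0.469
finger_force: 8.0
```

```bash
python3 st.py
```

```text
t12.0 w=[0.4994 0.0872 0.1004] clamp=(0.9 4.1 100.4) toolx 1.296 tilt 0.001 q7 -0.34 F=[-4.6  0.3  7.8] Tz 0.013 g 44.1mm gf 8.0
```

Call:
{"api": "step_arm", "payload": {"deltas": "0 0 0 0 0 -0.1 -1;0 0 0 0 0 -0.1 -1;0 0 0 0 0 -0.1 -1;0 0 0 0 0 -0.1 -1;0 0 0 0 0 -0.1 -1;0 0 0 0 0 -0.1 -1;0 0 0 0 0 0 -1"}}

```text
time_s: 12.58
position: [0.4986, 0.0871, 0.1002]
eef_rot: [-0.0, 0.584, 0.812, -0.0]
ft_force: [-7.8, 1.5, 12.9]
gripper_width: 0.465
finger_force: 8.0
```

```bash
python3 st.py
```

```text
t12.6 w=[0.4986 0.0871 0.1002] clamp=(0.1 4.1 100.2) toolx 1.895 tilt 0.001 q7 0.18 F=[-7.8  1.5 12.9] Tz -0.010 g 43.7mm gf 8.0
```

Call:
{"api": "step_arm", "payload": {"deltas": "0 0 0 0 0 -0.1 -1;0 0 0 0 0 -0.1 -1;0 0 0 0 0 -0.1 -1;0 0 0 0 0 -0.1 -1;0 0 0 0 0 0 -1"}}

```text
time_s: 13.0
position: [0.4984, 0.0868, 0.1001]
eef_rot: [-0.0, 0.411, 0.912, -0.0]
ft_force: [-8.5, 0.1, 10.7]
gripper_width: 0.462
finger_force: 8.0
```

```bash
python3 st.py
```

```text
t13.0 w=[0.4984 0.0868 0.1001] clamp=(-0.2 3.8 100.1) toolx 2.294 tilt 0.001 q7 0.54 F=[-8.5  0.1 10.7] Tz 0.071 g 43.4mm gf 8.0
```

Call:
{"api": "step_arm", "payload": {"deltas": "0 0 0 0 0 -0.1 -1;0 0 0 0 0 -0.1 -1;0 0 0 0 0 -0.1 -1;0 0 0 0 0 0 -1"}}

```text
time_s: 13.33
position: [0.4984, 0.0864, 0.1]
eef_rot: [-0.0, 0.27, 0.963, -0.001]
ft_force: [-8.4, -3.1, 10.0]
gripper_width: 0.463
finger_force: 8.0
```

```bash
python3 st.py
```

```text
t13.3 w=[0.4984 0.0864 0.1   ] clamp=(-0.2 3.4 100.0) toolx 2.594 tilt 0.001 q7 0.81 F=[-8.4 -3.1 10. ] Tz 0.023 g 43.5mm gf 8.0
```

Call:
{"api": "step_arm", "payload": {"deltas": "0 0 0 0 0 -0.1 -1;0 0 0 0 0 -0.1 -1;0 0 0 0 0 -0.1 -1;0 0 0 0 0 0 -1"}}

```text
time_s: 13.67
position: [0.4984, 0.0861, 0.0996]
eef_rot: [-0.0, 0.124, 0.992, -0.001]
ft_force: [-5.8, -2.8, 2.4]
gripper_width: 0.465
finger_force: 8.0
```

```bash
python3 st.py
```

```text
t13.7 w=[0.4984 0.0861 0.0996] clamp=(-0.2 3.2 99.6) toolx 2.894 tilt 0.002 q7 1.08 F=[-5.8 -2.8  2.4] Tz -0.022 g 43.7mm gf 8.0
```

Call:
{"api": "step_arm", "payload": {"deltas": "0 0 0 0 0 -0.1 -1;0 0 0 0 0 -0.1 -1;0 0 0 0 0 -0.1 -1;0 0 0 0 0 0 -1"}}

```text
time_s: 14.0
position: [0.4986, 0.086, 0.0995]
eef_rot: [-0.0, -0.026, 1.0, -0.001]
ft_force: [-2.7, -2.8, -0.5]
gripper_width: 0.462
finger_force: 8.0
```

```bash
python3 st.py
```

```text
t14.0 w=[0.4986 0.086  0.0995] clamp=(-0.0 3.0 99.5) toolx -3.090 tilt 0.002 q7 1.35 F=[-2.7 -2.8 -0.5] Tz -0.001 g 43.4mm gf 8.0
```

Call:
{"api": "step_arm", "payload": {"deltas": "0 0 0 0 0 -0.1 -1;0 0 0 0 0 -0.1 -1;0 0 0 0 0 -0.1 -1;0 0 0 0 0 0 -1"}}

```text
time_s: 14.33
position: [0.4989, 0.086, 0.0995]
eef_rot: [-0.0, -0.175, 0.985, -0.001]
ft_force: [-1.2, -5.4, -1.5]
gripper_width: 0.466
finger_force: 8.0
```

```bash
python3 - <<'E'
from h import *;from st import st
st()
d=cams.grab_frame("side");t=cams.grab_frame("top")
W=np.zeros((520,800,3),np.uint8);W[:520,:400]=crop(t,220,90,100,130,4);B=crop(d,300,130,100,130,4);W[:,400:]=B
cv2.imwrite("pics/e.png",W)
E
```

```text
t14.3 w=[0.4989 0.086  0.0995] clamp=(0.3 3.0 99.5) toolx -2.791 tilt 0.001 q7 1.62 F=[-1.2 -5.4 -1.5] Tz 0.021 g 43.8mm gf 8.0
```

View pics/e.png

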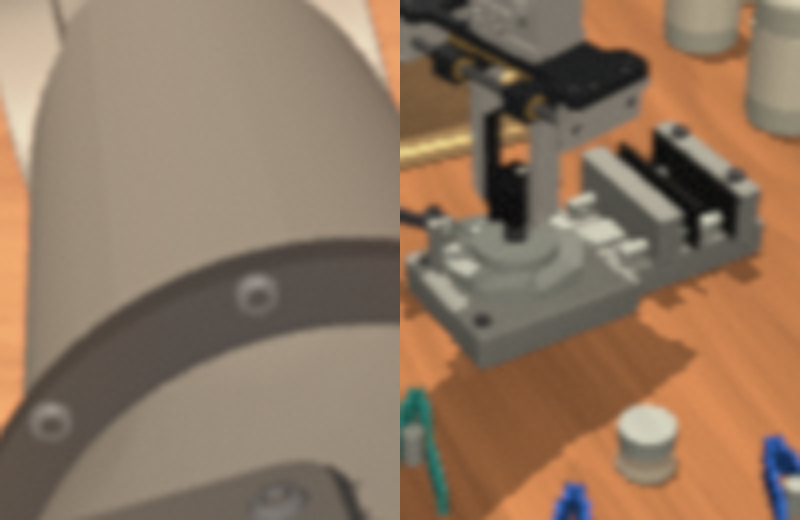

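Call:
{"api": "step_arm", "payload": {"deltas": "0 0 0 0 0 0 -1;0 0 0 0 0 0 -1;0 0 0 0 0 -0.1 -1;0 0 0 0 0 -0.1 -1;0 0 0 0 0 0 -1", "squeeze": 25}}

```text
time_s: 14.85
position: [0.4992, 0.0861, 0.0995]
eef_rot: [-0.0, -0.271, 0.963, -0.001]
ft_force: [-0.3, -5.3, -3.2]
gripper_width: 0.462
finger_force: 25.0
```

```bash
sed -i 's/CX,CY,CYAW=.499,.083,.12/CX,CY,CYAW=.498,.0865,.12/' st.py; python3 - <<'E'
from h import *;from st import *
st(); print(bot.get_obs()["wrist_torque"],bot.get_obs()["effort"][6])
d=cams.grab_frame("side")
B=crop(d,340,130,100,80,8);T=clampT(CX,CY,CYAW)
box(B,d,T,(.15,-.052,.03),(.152,.052,.072),(0,0,255),8,(340,130))
box(B,d,T,(.122,-.052,.03),(.124,.052,.072),(0,255,0),8,(340,130))
cv2.imwrite("pics/f.png",B[:600])
E
```

```text
t14.8 w=[0.4992 0.0861 0.0995] clamp=(1.1 -0.5 99.5) toolx -2.593 tilt 0.001 q7 1.80 F=[-0.3 -5.3 -3.2] Tz 0.031 g 43.5mm gf 25.0
[-1.26400999  0.03804187  0.03060026] 3.325193300843239
```

View pics/f.png

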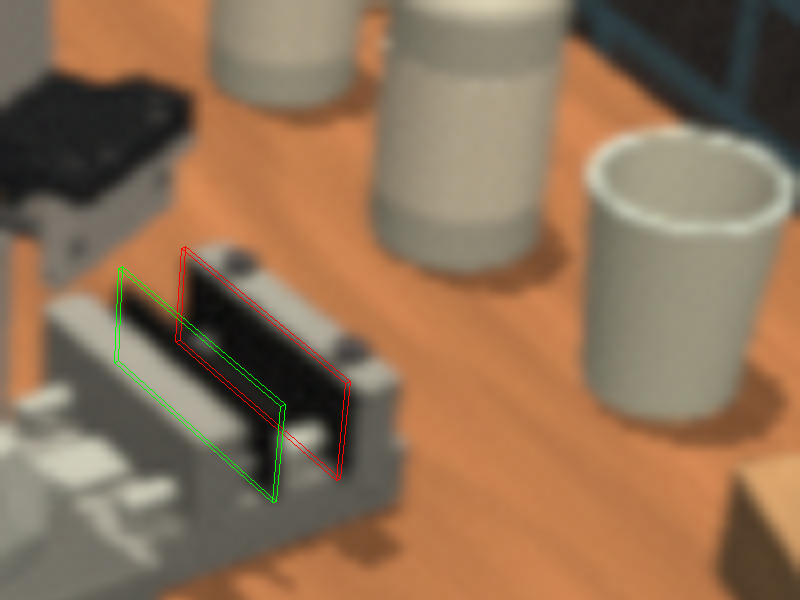

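The jaws look fully open: the pad edge matches the drawn 26 mm gap within about a pixel, and I've turned 4.2 rad in total. Now to the board.

Call:
{"api": "step_arm", "payload": {"deltas": "0 0 0 0 0 0 0.3;0 0 0 0 0 0 0.3;0 0 0 0 0 0 0.3;0 0 -20 0 0 0 0.3;0 0 -30 0 0 0 0.1;0 0 -30 0 0 0 0.1;0 0 -35 0 0 0 0.1;0 0 -35 0 0 0 0.1;0 0 0 0 0 0.11 0.1;0 0 0 0 0 0.11 0.1;0 0 0 0 0 0.11 0.1;0 0 0 0 0 0.11 0.1;0 0 0 0 0 0.11 0.1;0 0 0 0 0 0 0.1", "squeeze": 20}}

```text
time_s: 16.07
position: [0.4992, 0.0874, 0.2496]
eef_rot: [0.0, 0.004, 1.0, 0.0]
ft_force: [0.3, -0.3, -1.2]
gripper_width: 0.55
finger_force: 0.0
```

Call:
{"api": "step_arm", "payload": {"deltas": "-6 29 0 0 0 0 0.1;0 29 0 0 0 0 0.1;0 29 0 0 0 0 0.1;0 29 0 0 0 0 0.1;0 29 0 0 0 0 0.1;0 29 0 0 0 0 0.1;0 29 0 0 0 0 0.1;0 29 0 0 0 0 0.1;0 29 0 0 0 0 0.1;0 29 0 0 0 0 0.1;0 0 0 0 0 0 0.1;0 0 0 0 0 0 0.1"}}

```text
time_s: 17.07
position: [0.5046, 0.3789, 0.2488]
eef_rot: [-0.0, -0.002, 1.0, 0.0]
ft_force: [0.3, -0.8, 0.4]
gripper_width: 0.549
finger_force: 0.0
```

```bash
python3 st.py
```

```text
t17.1 w=[0.5046 0.3789 0.2488] clamp=(41.5 289.5 248.8) toolx -3.137 tilt 0.001 q7 0.79 F=[ 0.3 -0.8  0.4] Tz 0.015 g 51.6mm gf 0.0
```

Call:
{"api": "step_arm", "payload": {"deltas": "0 0 25 0 0 0 0.1;0 0 25 0 0 0 0.1;0 0 25 0 0 0 0.1;0 0 20 0 0 0 0.1;0 0 20 0 0 0 0.1;0 0 15 0 0 0 0.1;0 0 0 0 0 0 0.1;0 0 0 0 0 0 -1;0 0 0 0 0 0 -1;0 0 0 0 0 0 -1;0 0 0 0 0 0 -1;0 0 0 0 0 0 -1;0 0 0 0 0 0 -1;0 0 0 0 0 0 -1"}}

```text
time_s: 18.23
position: [0.5054, 0.3772, 0.1196]
eef_rot: [0.0, 0.0, 1.0, 0.0]
ft_force: [0.6, 3.6, -0.3]
gripper_width: 0.091
finger_force: 7.4
```

```bash
python3 st.py; python3 - <<'E'
from h import *
p=np.array([0.5046,0.3789])
E
```

```text
t18.2 w=[0.5054 0.3772 0.1196] clamp=(42.2 287.7 119.6) toolx 3.141 tilt 0.000 q7 0.76 F=[ 0.6  3.6 -0.3] Tz -0.013 g 8.5mm gf 7.4
```

Call:
{"api": "step_arm", "payload": {"deltas": "0 0 0 0 0 0 -1;0 0 -20 0 0 0 -1;0 0 -30 0 0 0 -1;0 0 -35 0 0 0 -1;0 0 -35 0 0 0 -1;0 0 -35 0 0 0 -1;0 0 0 0 0 0 -1"}}

```text
time_s: 18.82
position: [0.5072, 0.3786, 0.2814]
eef_rot: [0.003, 0.001, 1.0, 0.003]
ft_force: [0.5, -0.2, -1.6]
gripper_width: 0.083
finger_force: 20.0
```

Call:
{"api": "step_arm", "payload": {"deltas": "0 0 0 0 0 0.1 -1;0 0 0 0 0 0.1 -1;0 0 0 0 0 0.1 -1;0 0 0 0 0 0.1 -1;0 0 0 0 0 0.1 -1;0 0 0 0 0 0.1 -1;0 0 0 0 0 0.1 -1;0 0 0 0 0 0.1 -1;0 0 0 0 0 0.1 -1;0 0 0 0 0 0.1 -1;0 0 0 0 0 0.1 -1;0 0 0 0 0 0.1 -1;0 0 0 0 0 0.1 -1;0 0 0 0 0 0.1 -1;0 0 0 0 0 0.05 -1;0 0 0 0 0 0 -1"}}

```text
time_s: 20.15
position: [0.5052, 0.377, 0.2739]
eef_rot: [0.0, 0.664, 0.747, -0.0]
ft_force: [-0.9, 0.3, -1.7]
gripper_width: 0.082
finger_force: 20.0
```

Call:
{"api": "step_arm", "payload": {"deltas": "-24 8 0 0 0 0 -1;-24 8 0 0 0 0 -1;-24 8 0 0 0 0 -1;-24 8 0 0 0 0 -1;-24 8 0 0 0 0 -1;-24 8 0 0 0 0 -1;-24 8 0 0 0 0 -1;-24 8 0 0 0 0 -1;-24 8 0 0 0 0 -1;-24 8 0 0 0 0 -1;-24 8 0 0 0 0 -1;-24 6 0 0 0 0 -1;0 0 0 0 0 0 -1;0 0 0 0 0 0 -1"}}

```text
time_s: 21.32
position: [0.6334, 0.1007, 0.274]
eef_rot: [0.0, 0.664, 0.748, -0.0]
ft_force: [-0.5, 0.9, -1.7]
gripper_width: 0.082
finger_force: 20.0
```

```bash
python3 - <<'E'
from h import *;from st import *
st()
t=cams.grab_frame("top");d=cams.grab_frame("side")
for q,f in(("board_mid",t),("board_mid",d)): print([ (np.round(r["centre"]),round(r["score"],2)) for r in finder.tip_of(f,q)[:2]])
s=bot.get_obs();p=np.array(s["position"]);T=clampT(p[0],p[1],.12)
O=np.zeros((480,800,3),np.uint8)
for i,(f,o) in enumerate(((t,(220,60)),(d,(310,80)))):
    I=crop(f,*o,100,120,4);box(I,f,T,(-.004,-.09,p[2]-.105),(.004,.09,p[2]+.025),(0,0,255),4,o);O[:,400*i:400*i+400]=I
cv2.imwrite("pics/g.png",O)
E
```

```text
t21.3 w=[0.6334 0.1007 0.274 ] clamp=(136.1 -2.1 274.0) toolx 1.690 tilt 0.001 q7 -0.07 F=[-0.5  0.9 -1.7] Tz 0.031 g 7.7mm gf 20.0
[]
[(array([119., 372.]), 0.79)]
```

View pics/g.png

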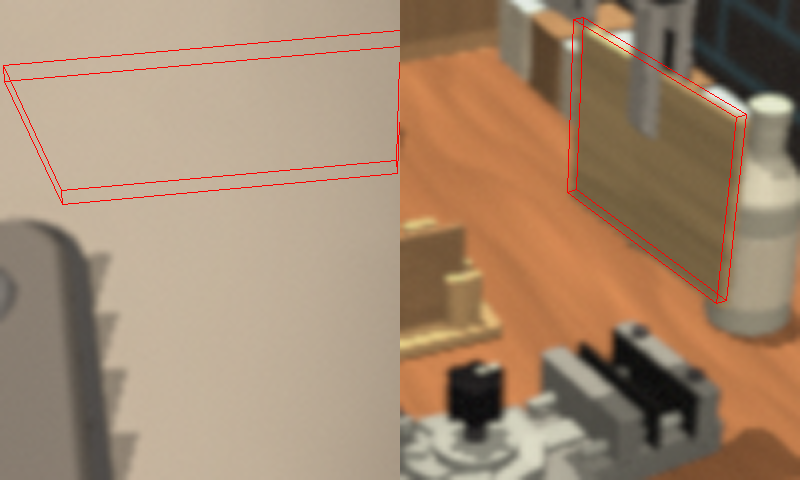

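Call:
{"api": "step_arm", "payload": {"deltas": "2 1 25 0 0 0 -1;0 0 25 0 0 0 -1;0 0 25 0 0 0 -1;0 0 20 0 0 0 -1;0 0 15 0 0 0 -1;0 0 10 0 0 0 -1;0 0 8 0 0 0 -1;0 0 4 0 0 0 -1;0 0 0 0 0 0 -1;0 0 0 0 0 0 -1"}}

```text
time_s: 22.35
position: [0.6342, 0.1047, 0.1429]
eef_rot: [0.0, 0.663, 0.748, 0.0]
ft_force: [0.6, 0.3, -1.2]
gripper_width: 0.088
finger_force: 20.0
```

```bash
python3 st.py
```

```text
t22.4 w=[0.6342 0.1047 0.1429] clamp=(137.4 1.8 142.9) toolx 1.691 tilt 0.001 q7 -0.04 F=[ 0.6  0.3 -1.2] Tz -0.003 g 8.2mm gf 20.0
```

Call:
{"api": "step_arm", "payload": {"deltas": "0 2 2 0 0 0 -1;0 2 2 0 0 0 -1;0 2 1.5 0 0 0 -1;0 1 1 0 0 0 -1;0 0 0 0 0 0 -1;0 0 0 0 0 0 -1"}}

```text
time_s: 22.85
position: [0.6408, 0.1053, 0.1357]
eef_rot: [-0.0, 0.663, 0.748, -0.0]
ft_force: [-0.4, 0.9, -1.9]
gripper_width: 0.083
finger_force: 20.0
```

```bash
python3 st.py
```

```text
t22.9 w=[0.6408 0.1053 0.1357] clamp=(144.1 1.6 135.7) toolx 1.691 tilt 0.000 q7 -0.04 F=[-0.4  0.9 -1.9] Tz 0.058 g 7.8mm gf 20.0
```

Call:
{"api": "step_arm", "payload": {"deltas": "-1.5 1.5 1 0 0 0 -1;0 1 0.5 0 0 0 -1;0 0 0 0 0 0 -1;0 0 0 0 0 0 -1"}}

```text
time_s: 23.18
position: [0.6433, 0.1048, 0.1355]
eef_rot: [-0.0, 0.663, 0.748, 0.0]
ft_force: [-7.2, 1.7, 15.8]
gripper_width: 0.083
finger_force: 20.0
```

```bash
python3 st.py
```

```text
t23.2 w=[0.6433 0.1048 0.1355] clamp=(146.5 0.7 135.5) toolx 1.691 tilt 0.001 q7 -0.04 F=[-7.2  1.7 15.8] Tz -0.000 g 7.8mm gf 20.0
```

Call:
{"api": "step_arm", "payload": {"deltas": "0 1 0 0 0 0 -1;0 1 0 0 0 0 -1;0 0 0 0 0 0 -1;0 0 0 0 0 0 -1"}}

```text
time_s: 23.52
position: [0.6449, 0.1048, 0.1354]
eef_rot: [-0.001, 0.663, 0.748, -0.0]
ft_force: [-9.7, 1.2, 17.7]
gripper_width: 0.09
finger_force: 20.2
```

```bash
python3 st.py
```

```text
t23.5 w=[0.6449 0.1048 0.1354] clamp=(148.0 0.6 135.4) toolx 1.691 tilt 0.001 q7 -0.04 F=[-9.7  1.2 17.7] Tz 0.163 g 8.5mm gf 20.2
```

Call:
{"api": "step_arm", "payload": {"deltas": "0 -2 -1 0 0 0 -1;0 0 0 0 0 0 -1;0 0 0 0 0 0 -1;0 0 0 0 0 0 -0.85;0 0 0 0 0 0 -0.7;0 0 0 0 0 0 -0.5;0 0 0 0 0 0 -0.5;0 0 0 0 0 0 -0.5"}}

```text
time_s: 24.18
position: [0.6437, 0.1041, 0.1352]
eef_rot: [0.0, 0.663, 0.748, 0.0]
ft_force: [0.9, 0.2, -0.0]
gripper_width: 0.25
finger_force: 0.0
```

```bash
python3 - <<'E'
from h import *;from st import *
st()
d=cams.grab_frame("side");o=(300,80);T=clampT(CX,CY,CYAW)
I=crop(d,*o,130,100,6);box(I,d,T,(.142,-.09,.03),(.15,.09,.16),(0,0,255),6,o)
cv2.imwrite("pics/h.png",I)
E
```

```text
t24.2 w=[0.6437 0.1041 0.1352] clamp=(146.7 0.0 135.2) toolx 1.691 tilt 0.000 q7 -0.04 F=[ 0.9  0.2 -0. ] Tz 0.007 g 23.5mm gf 0.0
```

View pics/h.png

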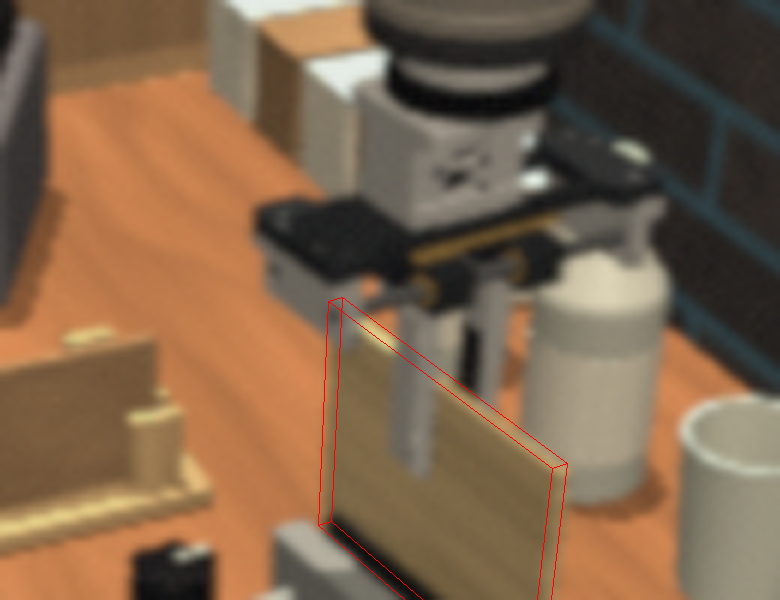

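The board stands straight against the rear jaw. Now back to the pawl pin.

Call:
{"api": "step_arm", "payload": {"deltas": "0 0 -20 0 0 0 -0.5;0 0 -30 0 0 0 -0.5;0 0 -35 0 0 0 -0.3;0 0 -30 0 0 0 -0.1;9 -27 0 0 0 0 -0.1;9 -27 0 0 0 0 -0.1;9 -27 0 0 0 0 -0.1;9 -27 0 0 0 0 -0.1;9 -27 0 0 0 0 -0.1;10 -27 0 0 0 0 -0.1;10 -27 0 0 0 0 -0.1;10 -26.4 0 0 0 0 -0.1;0 0 25 0 0 0 -0.1;0 0 25 0 0 0 -0.1;0 0 25 0 0 0 -0.1;0 0 0 0 0 0 -0.1"}}

```text
time_s: 25.57
position: [0.4187, 0.152, 0.1721]
eef_rot: [-0.001, 0.663, 0.748, -0.002]
ft_force: [-0.7, -0.8, -0.3]
gripper_width: 0.452
finger_force: 0.0
```

```bash
python3 st.py
```

```text
t25.6 w=[0.4187 0.152  0.1721] clamp=(-70.9 74.5 172.1) toolx 1.691 tilt 0.005 q7 -0.35 F=[-0.7 -0.8 -0.3] Tz -0.017 g 42.5mm gf 0.0
```

Call:
{"api": "step_arm", "payload": {"deltas": "0.5 2 25 0 0 0 -0.1;0 0 25 0 0 0 -0.1;0 0 25 0 0 0 -0.1;0 0 15 0 0 0 -0.1;0 0 9 0 0 0 -0.1;0 0 0 0 0 0 -0.1;0 0 0 0 0 0 -1;0 0 0 0 0 0 -1;0 0 0 0 0 0 -1;0 0 0 0 0 0 -1;0 0 0 0 0 0 -1;0 0 0 0 0 0 -1", "squeeze": 5}}

```text
time_s: 26.57
position: [0.4222, 0.1537, 0.0766]
eef_rot: [-0.0, 0.663, 0.748, -0.0]
ft_force: [-4.8, 1.2, 6.0]
gripper_width: 0.123
finger_force: 5.0
```

```bash
python3 st.py
```

```text
t26.6 w=[0.4222 0.1537 0.0766] clamp=(-67.3 75.8 76.6) toolx 1.691 tilt 0.001 q7 -0.32 F=[-4.8  1.2  6. ] Tz 0.002 g 11.6mm gf 5.0
```

Call:
{"api": "step_arm", "payload": {"deltas": "0 3 -5 0 0 0 -1;0 3.9 -4.2 0 0 0 -1;0 4.7 -3.4 0 0 0 -1;0 5.2 -2.4 0 0 0 -1;0 5.7 -1.4 0 0 0 -1;0 5.8 -0.1 0 0 0 -1;0 5.7 1 0 0 0 -1;0 5.4 2.1 0 0 0 -1;0 4.8 3.1 0 0 0 -1;0 4.2 4 0 0 0 -1;0 3.2 4.8 0 0 0 -1;0 2.3 5.3 0 0 0 -1;0 1.2 5.7 0 0 0 -1;0 0 1 0 0 0 -1;0 0 0 0 0 0 -1;0 0 0 0 0 0 -1"}}

```text
time_s: 27.9
position: [0.4774, 0.1601, 0.0658]
eef_rot: [0.0, 0.663, 0.748, 0.0]
ft_force: [1.4, 0.1, -1.0]
gripper_width: 0.124
finger_force: 5.0
```

```bash
python3 st.py
```

```text
t27.9 w=[0.4774 0.1601 0.0658] clamp=(-11.6 75.6 65.8) toolx 1.691 tilt 0.000 q7 -0.26 F=[ 1.4  0.1 -1. ] Tz 0.065 g 11.7mm gf 5.0
```

Call:
{"api": "step_arm", "payload": {"deltas": "0 0 4 0 0 0 -1;0 0 0 0 0 0 -1;0 0 0 0 0 0 -0.3;0 0 0 0 0 0 -0.1;0 0 0 0 0 0 -0.1;0 0 -15 0 0 0 -0.1;0 0 -25 0 0 0 -0.1;0 0 -30 0 0 0 0.1;0 0 -30 0 0 0 0.32;-25 4 0 0 0 0 0.32;-25 4 0 0 0 0 0.32;-25.6 4 0 0 0 0 0.32;0 0 0 0 0 0 0.32"}}

```text
time_s: 28.98
position: [0.4991, 0.0821, 0.1622]
eef_rot: [0.001, 0.665, 0.747, -0.0]
ft_force: [-0.3, -0.9, -1.2]
gripper_width: 0.661
finger_force: 0.0
```

Call:
{"api": "step_arm", "payload": {"deltas": "0 0 0 0 0 -0.1 0.32;0 0 0 0 0 -0.1 0.32;0 0 0 0 0 -0.1 0.32;0 0 0 0 0 -0.1 0.32;0 0 0 0 0 -0.1 0.32;0 0 0 0 0 -0.1 0.32;0 0 0 0 0 -0.1 0.32;0 0 0 0 0 -0.1 0.32;0 0 0 0 0 -0.1 0.32;0 0 0 0 0 -0.1 0.32;0 0 0 0 0 -0.1 0.32;0 0 0 0 0 -0.1 0.32;0 0 0 0 0 -0.1 0.32;0 0 0 0 0 -0.1 0.32;0 0 0 0 0 -0.1 0.32;0 0 0 0 0 -0.1 0.32;0 0 0 0 0 -0.1 0.32;0 0 0 0 0 0 0.32;0 0 0 0 0 0 0.32"}}

```text
time_s: 30.57
position: [0.4981, 0.0866, 0.1618]
eef_rot: [-0.0, -0.123, 0.992, 0.0]
ft_force: [0.5, 0.2, -0.4]
gripper_width: 0.663
finger_force: 0.0
```

```bash
python3 - <<'E'
from h import *;from st import *
st()
d=cams.grab_frame("side");t=cams.grab_frame("top")
a=finder.tip_of(d,"pawl_pin");print([(np.round(r["centre"]),round(r["score"],2)) for r in a[:2]],proj(d,clampT(CX,CY,CYAW)([-.011,.068,.059])))
O=np.zeros((480,800,3),np.uint8);O[:,400:]=crop(t,220,90,100,120,4);O[:,:400]=crop(d,290,110,100,120,4)
cv2.imwrite("pics/i.png",O)
E
```

```text
t30.6 w=[0.4981 0.0866 0.1618] clamp=(0.1 0.1 161.8) toolx -2.896 tilt 0.000 q7 1.50 F=[ 0.5  0.2 -0.4] Tz -0.001 g 62.3mm gf 0.0
[(array([176., 316.]), 0.62)] (np.float64(176.9814164795672), np.float64(312.8474897887751))
```

View pics/i.png

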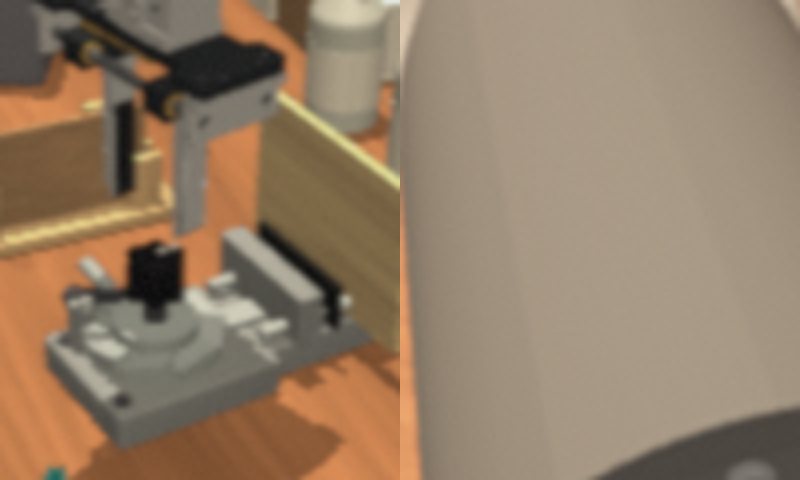

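The pawl is back in the teeth and the board stands. Gripping the knob, pressing it lightly against the open stop, then the first click.

Call:
{"api": "step_arm", "payload": {"deltas": "0 0 22 0 0 0 0.32;0 0 20 0 0 0 0.32;0 0 20 0 0 0 0.32;0 0 0 0 0 0 0.32;0 0 0 0 0 0 -1;0 0 0 0 0 0 -1;0 0 0 0 0 0 -1;0 0 0 0 0 0 -1;0 0 0 0 0 -0.1 -1;0 0 0 0 0 -0.05 -1;0 0 0 0 0 0 -1", "squeeze": 8}}

```text
time_s: 31.63
position: [0.4985, 0.0858, 0.1007]
eef_rot: [0.0, -0.199, 0.98, -0.0]
ft_force: [-1.1, -5.2, 3.5]
gripper_width: 0.464
finger_force: 8.0
```

Call:
{"api": "step_arm", "payload": {"deltas": "0 0 0 0 0 0 -1;0 0 0 0 0 0 -1;0 0 0 0 0 0 -1", "squeeze": 25}}

```text
time_s: 31.88
position: [0.4985, 0.0858, 0.1007]
eef_rot: [0.0, -0.197, 0.98, -0.0]
ft_force: [-2.6, -5.8, 5.5]
gripper_width: 0.464
finger_force: 25.0
```

```bash
python3 st.py
```

```text
t31.9 w=[0.4985 0.0858 0.1007] clamp=(0.5 -0.7 100.7) toolx -2.745 tilt 0.001 q7 1.63 F=[-2.6 -5.8  5.5] Tz 0.030 g 43.6mm gf 25.0
```

Call:
{"api": "step_arm", "payload": {"deltas": "0 0 0 0 0 0.1 -1;0 0 0 0 0 0.1 -1;0 0 0 0 0 0.1 -1;0 0 0 0 0 0.1 -1;0 0 0 0 0 0.1 -1;0 0 0 0 0 0.1 -1;0 0 0 0 0 0.1 -1;0 0 0 0 0 0.05 -1;0 0 0 0 0 0 -1;0 0 0 0 0 0 -1;0 0 0 0 0 0 -1"}}

```text
time_s: 32.8
position: [0.4985, 0.0861, 0.1007]
eef_rot: [0.0, 0.176, 0.984, -0.0]
ft_force: [-2.9, -4.2, 5.9]
gripper_width: 0.466
finger_force: 25.0
```

```bash
python3 - <<'E'
from st import *
st();d=cams.grab_frame("side");print([(np.round(r["centre"],1),round(r["score"],2)) for r in finder.tip_of(d,"pawl_pin")[:2]])
E
```

```text
t32.8 w=[0.4985 0.0861 0.1007] clamp=(0.5 -0.4 100.7) toolx 2.789 tilt 0.001 q7 0.95 F=[-2.9 -4.2  5.9] Tz -0.024 g 43.8mm gf 25.0
[(array([175.7, 314. ]), 0.45)]
```

Call:
{"api": "step_arm", "payload": {"deltas": "0 0 0 0 0 0.1 -1;0 0 0 0 0 0.1 -1;0 0 0 0 0 0.1 -1;0 0 0 0 0 0.1 -1;0 0 0 0 0 0.1 -1;0 0 0 0 0 0.1 -1;0 0 0 0 0 0.1 -1;0 0 0 0 0 0.085 -1;0 0 0 0 0 0 -1;0 0 0 0 0 0 -1;0 0 0 0 0 0 -1"}}

```text
time_s: 33.82
position: [0.4988, 0.0864, 0.1007]
eef_rot: [0.0, 0.538, 0.843, 0.0]
ft_force: [-0.5, -4.3, 6.0]
gripper_width: 0.462
finger_force: 25.0
```

```bash
python3 st.py
```

```text
t33.8 w=[0.4988 0.0864 0.1007] clamp=(0.7 -0.2 100.7) toolx 2.006 tilt 0.001 q7 0.24 F=[-0.5 -4.3  6. ] Tz -0.007 g 43.4mm gf 25.0
```

Call:
{"api": "step_arm", "payload": {"deltas": "0 0 0 0 0 0.1 -1;0 0 0 0 0 0.1 -1;0 0 0 0 0 0.1 -1;0 0 0 0 0 0.1 -1;0 0 0 0 0 0.1 -1;0 0 0 0 0 0.1 -1;0 0 0 0 0 0.1 -1;0 0 0 0 0 0.085 -1;0 0 0 0 0 0 -1;0 0 0 0 0 0 -1;0 0 0 0 0 0 -1"}}

```text
time_s: 34.73
position: [0.4991, 0.0864, 0.1007]
eef_rot: [0.0, 0.819, 0.574, 0.001]
ft_force: [1.0, -5.2, 6.5]
gripper_width: 0.461
finger_force: 25.0
```

```bash
python3 - <<'E'
from st import *
st();d=cams.grab_frame("side");o=(340,110)
I=crop(d,*o,100,75,8);T=clampT(CX,CY,CYAW)
for g,c in((.124,(0,255,0)),(.1395,(255,0,0))): box(I,d,T,(g-.001,-.052,.03),(g,.052,.072),c,8,o)
cv2.imwrite("pics/j.png",I)
E
```

```text
t34.7 w=[0.4991 0.0864 0.1007] clamp=(1.1 -0.2 100.7) toolx 1.222 tilt 0.002 q7 -0.46 F=[ 1.  -5.2  6.5] Tz -0.062 g 43.4mm gf 25.0
```

View pics/j.png

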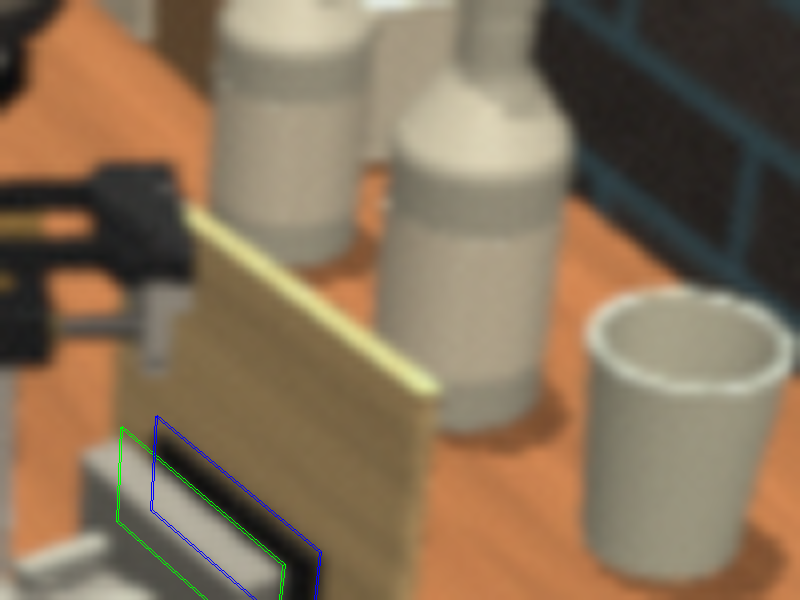

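The jaw tracks the third-click position (blue line). Now the fourth click.

Call:
{"api": "step_arm", "payload": {"deltas": "0 0 0 0 0 0.1 -1;0 0 0 0 0 0.1 -1;0 0 0 0 0 0.1 -1;0 0 0 0 0 0.1 -1;0 0 0 0 0 0.1 -1;0 0 0 0 0 0.1 -1;0 0 0 0 0 0.1 -1;0 0 0 0 0 0.07 -1;0 0 0 0 0 0.04 -1;0 0 0 0 0 0 -1;0 0 0 0 0 0 -1;0 0 0 0 0 0 -1"}}

```text
time_s: 35.78
position: [0.4994, 0.0862, 0.1007]
eef_rot: [0.0, 0.979, 0.204, 0.001]
ft_force: [2.0, -6.8, 5.4]
gripper_width: 0.464
finger_force: 25.0
```

```bash
python3 st.py; python3 - <<'E'
from st import *
print(bot.get_obs()["effort"][6])
E
```

```text
t35.8 w=[0.4994 0.0862 0.1007] clamp=(1.3 -0.5 100.7) toolx 0.412 tilt 0.002 q7 -1.16 F=[ 2.  -6.8  5.4] Tz 0.054 g 43.6mm gf 25.0
-0.11025790823623538
```

Call:
{"api": "step_arm", "payload": {"deltas": "0 0 0 0 0 0 -0.02;0 0 0 0 0 0 0;0 0 0 0 0 0 0.32;0 0 0 0 0 0 0.32;0 0 -10 0 0 0 0.32;0 0 -25 0 0 0 0.32;0 0 -30 0 0 0 0.32;0 0 -30 0 0 0 0.1;0 0 -30 0 0 0 -0.1;0 0 0 0 0 0 -0.1"}}

```text
time_s: 36.62
position: [0.5005, 0.0866, 0.2303]
eef_rot: [-0.001, 0.979, 0.204, 0.003]
ft_force: [0.1, 0.6, 0.0]
gripper_width: 0.488
finger_force: 0.0
```

```bash
sed -i 's/(104,90,40),(127,255,255)/(108,60,30),(130,255,255)/' h.py; python3 - <<'E'
from st import *
st();d=cams.grab_frame("side");t=cams.grab_frame("top");o=(300,110)
for p in pegs(t): print("peg",np.round(p[0],3),round(p[1],2),round(p[2],3),np.round(p[3],3),np.round(p[4]))
I=crop(d,*o,100,100,6);T=clampT(CX,CY,CYAW)
box(I,d,T,(.141,-.052,.03),(.142,.052,.072),(255,0,0),6,o)
cv2.imwrite("pics/k.png",I)
E
```

```text
t36.6 w=[0.5005 0.0866 0.2303] clamp=(2.5 -0.1 230.3) toolx 0.410 tilt 0.007 q7 -1.32 F=[0.1 0.6 0. ] Tz -0.037 g 45.9mm gf 0.0
peg [ 0.574 -0.167] 1.35 0.094 [0.046 0.022] [392. 156.]
peg [ 0.557 -0.338] 1.84 0.097 [0.045 0.019] [459. 165.]
peg [ 0.433 -0.152] 1.07 0.093 [0.047 0.021] [387. 213.]
peg [ 0.433 -0.32 ] 1.46 0.094 [0.046 0.02 ] [456. 214.]
```

View pics/k.png

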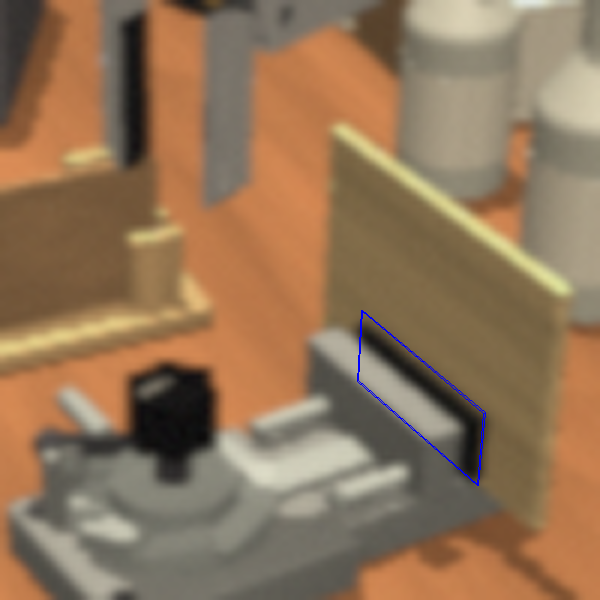

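The pad now presses the board, and the jaw sits at the fourth click after 3.13 rad of turning. The mask gives sound poses for all four pegs: length about 95 mm, and the wide handle end identified. I'll clip all four on the right-hand upright edge, one above another.

```bash
cat > go.py <<'E'
from st import *
def go(p,yaw):
    s=bot.get_obs();q=s["eef_rot"];M=R.from_quat([*q[1:],q[0]]).as_matrix();y0=np.arctan2(M[1,0],M[0,0])
    w=(yaw-y0+np.pi)%(2*np.pi)-np.pi
    d=np.array(p)-s["position"];c,sn=np.cos(yaw),np.sin(yaw)
    print("go %s yaw %.3f: rot_z %.3f  shift x %.1f y %.1f z %.1f"%(np.round(p,3),yaw,-w,1e3*(c*d[0]+sn*d[1]),1e3*(sn*d[0]-c*d[1]),-1e3*d[2]))
def goc(x,y,z): # clamp mm, toolx=clamp y
    go(clampT(CX,CY,CYAW)([x/1e3,y/1e3,z/1e3]),CYAW+np.pi/2)
def peg(z=.15):
    t=cams.grab_frame("top")
    for p in pegs(t):
        h,a=p[:2];g=h-.036*np.array([np.cos(a),np.sin(a)])
        print("hinge",np.round(h,3),"dir %.2f L %.3f sp %s px %s"%(a,p[2],np.round(p[3],3),np.round(p[4])));go([*g,z],a)
E
python3 - <<'E'
from go import *
st();peg();t=cams.grab_frame("top")
print([np.round(atz(t,(r,c),z),3) for r,c,z in((88,333,0),(90,366,0),(52,335,.05),(56,372,.05))])
print(np.round(clampT(CX,CY,CYAW)([.146,-.154,0]),3))
E
```

```text
t36.7 w=[0.4987 0.0869 0.2262] clamp=(0.7 0.3 226.2) toolx 0.411 tilt 0.003 q7 -1.32 F=[-0.6  0.3 -0.7] Tz -0.030 g 42.7mm gf 0.0
hinge [ 0.574 -0.167] dir 1.35 L 0.094 sp [0.046 0.022] px [392. 156.]
go [ 0.566 -0.202  0.15 ] yaw 1.350: rot_z -0.939  shift x -267.0 y 130.0 z 75.1
hinge [ 0.557 -0.338] dir 1.84 L 0.097 sp [0.045 0.019] px [459. 165.]
go [ 0.566 -0.373  0.15 ] yaw 1.837: rot_z -1.426  shift x -461.2 y -55.3 z 75.1
hinge [ 0.433 -0.152] dir 1.07 L 0.093 sp [0.047 0.021] px [387. 213.]
go [ 0.416 -0.184  0.15 ] yaw 1.069: rot_z -0.658  shift x -276.8 y 58.1 z 75.1
hinge [ 0.433 -0.32 ] dir 1.46 L 0.094 sp [0.046 0.02 ] px [456. 214.]
go [ 0.428 -0.355  0.15 ] yaw 1.455: rot_z -1.044  shift x -447.1 y -18.3 z 75.1
[array([ 0.765, -0.023,  0.   ]), array([ 0.761, -0.11 ,  0.   ]), array([ 0.839, -0.025,  0.05 ]), array([ 0.83 , -0.119,  0.05 ])]
[ 0.661 -0.049  0.   ]
```

Call:
{"api": "step_arm", "payload": {"deltas": "0 0 0 0 0 -0.1 0.28;0 0 0 0 0 -0.1 0.28;0 0 0 0 0 -0.1 0.28;0 0 0 0 0 -0.1 0.28;0 0 0 0 0 -0.1 0.28;0 0 0 0 0 -0.1 0.28;0 0 0 0 0 -0.1 0.28;0 0 0 0 0 -0.1 0.28;0 0 0 0 0 -0.1 0.28;0 0 0 0 0 -0.039 0.28;0 0 0 0 0 0 0.28", "squeeze": 14}}

```text
time_s: 37.73
position: [0.4977, 0.0862, 0.2237]
eef_rot: [-0.0, 0.78, 0.625, -0.001]
ft_force: [0.1, -0.1, 0.6]
gripper_width: 0.638
finger_force: 0.0
```

Call:
{"api": "step_arm", "payload": {"deltas": "-27 13 0 0 0 0 0.28;-27 13 0 0 0 0 0.28;-27 13 0 0 0 0 0.28;-27 13 0 0 0 0 0.28;-27 13 0 0 0 0 0.28;-27 13 0 0 0 0 0.28;-27 13 0 0 0 0 0.28;-27 13 0 0 0 0 0.28;-26 13 0 0 0 0 0.28;-25 13 0 0 0 0 0.28;0 0 25 0 0 0 0.28;0 0 25 0 0 0 0.28;0 0 25 0 0 0 0.28;0 0 0 0 0 0 0.28;0 0 0 0 0 0 0.28"}}

```text
time_s: 38.98
position: [0.5655, -0.2025, 0.1487]
eef_rot: [-0.001, 0.781, 0.624, -0.001]
ft_force: [0.2, 0.0, 0.0]
gripper_width: 0.641
finger_force: 0.0
```

```bash
python3 - <<'E'
from go import *
st();go([.566,-.202,.022],1.35)
EOF
E
python3 -c "
from go import *
peg(.022)"
```

```text
t39.0 w=[ 0.5655 -0.2025  0.1487] clamp=(32.5 -295.0 148.7) toolx 1.348 tilt 0.004 q7 0.32 F=[0.2 0.  0. ] Tz 0.005 g 60.3mm gf 0.0
go [ 0.566 -0.202  0.022] yaw 1.350: rot_z -0.002  shift x 0.6 y 0.3 z 126.7Traceback (most recent call last):
  File "<stdin>", line 3, in <module>
NameError: name 'EOF' is not defined
```

Call:
{"api": "step_arm", "payload": {"deltas": "0.5 0 25 0 0 0 0.28;0 0 25 0 0 0 0.28;0 0 25 0 0 0 0.28;0 0 20 0 0 0 0.28;0 0 15 0 0 0 0.28;0 0 10 0 0 0 0.28;0 0 6 0 0 0 0.28;0 0 0 0 0 0 0.28;0 0 0 0 0 0 -1;0 0 0 0 0 0 -1;0 0 0 0 0 0 -1;0 0 0 0 0 0 -1;0 0 0 0 0 0 -1;0 0 0 0 0 0 -1"}}

```text
time_s: 40.2
position: [0.5674, -0.2024, 0.0248]
eef_rot: [0.001, 0.781, 0.625, 0.001]
ft_force: [-0.4, -0.4, 8.3]
gripper_width: 0.272
finger_force: 14.0
```

```bash
python3 st.py
```

```text
t40.2 w=[ 0.5674 -0.2024  0.0248] clamp=(34.4 -295.1 24.8) toolx 1.350 tilt 0.002 q7 0.43 F=[-0.4 -0.4  8.3] Tz 0.010 g 25.5mm gf 14.0
```

Call:
{"api": "step_arm", "payload": {"deltas": "0 0 -15 0 0 0 -1;0 0 -30 0 0 0 -1;0 0 -35 0 0 0 -1;0 0 -35 0 0 0 -1;0 0 -30 0 0 0 -1;0 0 0 0 0 -0.11 -1;0 0 0 0 0 -0.11 -1;0 0 0 0 0 -0.12 -1;0 0 0 0 0 0 -1;0 0 0 0 0 0 -1"}}

```text
time_s: 41.03
position: [0.5666, -0.2021, 0.1691]
eef_rot: [0.0, 0.665, 0.747, 0.0]
ft_force: [-0.0, 0.9, -0.2]
gripper_width: 0.274
finger_force: 14.0
```

```bash
python3 - <<'E'
from go import *
st();goc(146,-192,60)
d=cams.grab_frame("side")
hsv=cv2.cvtColor(d["pixels"],cv2.COLOR_BGR2HSV)
for q in("peg1_mid","peg1_jaw"):
  print(q,[(np.round(r["centre"]),round(r["score"],2)) for r in finder.tip_of(d,q)[:6]])
p=np.array(bot.get_obs()["position"]);u=np.array([np.cos(1.69),np.sin(1.69)])
for k in(.036,.074):print(proj(d,[*(p[:2]+k*u),p[2]-.013]))
E
```

```text
t41.0 w=[ 0.5666 -0.2021  0.1691] clamp=(33.5 -294.7 169.1) toolx 1.686 tilt 0.000 q7 0.60 F=[-0.   0.9 -0.2] Tz -0.042 g 25.8mm gf 14.0
go [ 0.666 -0.087  0.06 ] yaw 1.691: rot_z -0.005  shift x 102.7 y 112.5 z 109.1
peg1_mid [(array([309., 431.]), 0.7), (array([198., 386.]), 0.51)]
peg1_jaw [(array([301., 419.]), 0.78)]
(np.float64(206.79126329906046), np.float64(398.663359868871))
(np.float64(197.85434994579398), np.float64(388.38412881906424))
```

```bash
cat >> go.py <<'E'
def held(yaw,off=.013):
    d=cams.grab_frame("side");hsv=cv2.cvtColor(d["pixels"],cv2.COLOR_BGR2HSV)
    m=cv2.inRange(hsv,(105,70,20),(130,255,255));p=np.array(bot.get_obs()["position"]);z=p[2]-off
    n,l,st_,ce=cv2.connectedComponentsWithStats(cv2.morphologyEx(m,cv2.MORPH_CLOSE,np.ones((3,3))))
    c0=np.array(proj(d,[*(p[:2]+.036*np.array([np.cos(yaw),np.sin(yaw)])),z]))
    for i in range(1,n):
        if st_[i,4]<15 or np.hypot(ce[i][1]-c0[0],ce[i][0]-c0[1])>30: continue
        v,u=np.nonzero(l==i);P=np.array([atz(d,(a,b),z)[:2] for a,b in zip(v,u)])-p[:2]
        x=P@[np.cos(yaw),np.sin(yaw)];y=P@[np.sin(yaw),-np.cos(yaw)]
        print("comp",st_[i,4],np.round(ce[i]),"along %.0f..%.0f across %.0f..%.0f"%(x.min()*1e3,x.max()*1e3,y.min()*1e3,y.max()*1e3),"front-part across",np.round(1e3*np.percentile(y[x>x.max()-.02],[2,50,98])))
E
python3 -c "
from go import *
held(1.69)"
```

```text
comp 166 [391. 204.] along 18..86 across -23..23 front-part across [-19.  -9.   6.]
comp 133 [412. 217.] along -28..18 across -21..22 front-part across [-1. 13. 22.]
```

Call:
{"api": "step_arm", "payload": {"deltas": "0 19 0 0 0 -0.005 -1;17 19 0 0 0 0 -1;17 19 0 0 0 0 -1;17 19 0 0 0 0 -1;17 19 0 0 0 0 -1;17 17.5 0 0 0 0 -1;17.5 0 0 0 0 0 -1;0 0 25 0 0 0 -1;0 0 25 0 0 0 -1;0 0 25 0 0 0 -1;0 0 20 0 0 0 -1;0 0 14 0 0 0 -1;0 0 0 0 0 0 -1;0 0 0 0 0 0 -1"}}

```text
time_s: 42.4
position: [0.6655, -0.0866, 0.0596]
eef_rot: [-0.0, 0.662, 0.749, -0.0]
ft_force: [0.2, 0.1, 0.5]
gripper_width: 0.278
finger_force: 14.0
```

```bash
python3 - <<'E'
from go import *
st();goc(146,-152,58);held(1.69)
d=cams.grab_frame("side");o=(340,110);I=crop(d,*o,130,100,6)
box(I,d,clampT(CX,CY,CYAW),(.142,-.09,.03),(.15,.09,.16),(0,0,255),6,o)
cv2.imwrite("pics/l.png",I)
E
```

```text
t42.4 w=[ 0.6655 -0.0866  0.0596] clamp=(145.5 -191.9 59.6) toolx 1.694 tilt 0.001 q7 0.47 F=[0.2 0.1 0.5] Tz -0.009 g 26.1mm gf 14.0
go [ 0.661 -0.047  0.058] yaw 1.691: rot_z 0.003  shift x 39.9 y 0.5 z 1.6
comp 103 [397. 204.] along 17..82 across -25..-0 front-part across [-22. -12.  -5.]
comp 87 [416. 214.] along -26..14 across -20..20 front-part across [-5. 10. 20.]
```

View pics/l.png

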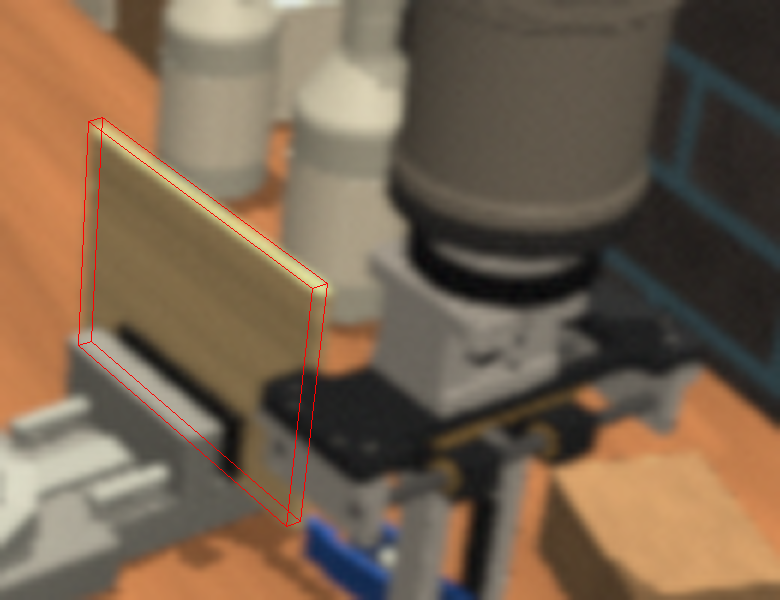

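The board matches its overlay, and the open peg waits just beyond its right edge (tips near (305,530)). Advancing.

Call:
{"api": "step_arm", "payload": {"deltas": "8 0.5 1 0 0 0 -1;8 0 0 0 0 0 -1;8 0 0 0 0 0 -1;6 0 0 0 0 0 -1;0 0 0 0 0 0 -1"}}

```text
time_s: 42.92
position: [0.6624, -0.0541, 0.0589]
eef_rot: [-0.0, 0.661, 0.75, 0.0]
ft_force: [0.1, 0.4, 0.2]
gripper_width: 0.273
finger_force: 14.0
```

```bash
python3 st.py
```

```text
t42.9 w=[ 0.6624 -0.0541  0.0589] clamp=(146.4 -159.2 58.9) toolx 1.697 tilt 0.001 q7 0.43 F=[0.1 0.4 0.2] Tz -0.016 g 25.6mm gf 14.0
```

Call:
{"api": "step_arm", "payload": {"deltas": "5 0 0 0 0 0 -1;4 0 0 0 0 0 -1;0 0 0 0 0 0 -1;0 0 0 0 0 0 -1"}}

```text
time_s: 43.25
position: [0.6613, -0.0475, 0.0587]
eef_rot: [-0.0, 0.662, 0.75, -0.0]
ft_force: [0.4, -0.0, -0.8]
gripper_width: 0.275
finger_force: 14.0
```

```bash
python3 st.py
```

```text
t43.2 w=[ 0.6613 -0.0475  0.0587] clamp=(146.1 -152.6 58.7) toolx 1.695 tilt 0.000 q7 0.42 F=[ 0.4 -0.  -0.8] Tz 0.033 g 25.8mm gf 14.0
```

Call:
{"api": "step_arm", "payload": {"deltas": "0 0 0 0 0 0 -0.35;0 0 0 0 0 0 -0.25;0 0 0 0 0 0 -0.15;0 0 0 0 0 0 0.05;0 0 0 0 0 0 0.15;0 0 0 0 0 0 0.15;-15 0 0 0 0 0 0.15;-25 0 0 0 0 0 0.15;-25 0 0 0 0 0 0.15;0 0 -30 0 0 0 0.28;0 0 -35 0 0 0 0.28;0 0 -35 0 0 0 0.28;0 -35 -30 0 0 0 0.28;0 -35 0 0 0 0 0.28;0 -35 0 0 0 0 0.28;0 -35 0 0 0 0 0.28;0 0 0 0 0 0 0.28"}}

```text
time_s: 44.67
position: [0.5277, -0.1315, 0.1859]
eef_rot: [-0.001, 0.664, 0.748, -0.0]
ft_force: [1.4, -1.4, 0.9]
gripper_width: 0.641
finger_force: 0.0
```

```bash
cat >> go.py <<'E'
def onboard():
    d=cams.grab_frame("side");hsv=cv2.cvtColor(d["pixels"],cv2.COLOR_BGR2HSV)
    m=cv2.inRange(hsv,(105,70,20),(130,255,255));T=clampT(CX,CY,CYAW)
    n,l,st_,ce=cv2.connectedComponentsWithStats(cv2.morphologyEx(m,cv2.MORPH_CLOSE,np.ones((3,3))))
    print("expect h/z:",{z:tuple(np.round(proj(d,T([.146,-.118,z/1e3]))[::-1])) for z in(45,75,105,135)})
    print("blue:",[(np.round(ce[i]).tolist(),int(st_[i,4]),st_[i,:4].tolist()) for i in range(1,n) if st_[i,4]>30 and 330<ce[i][0]<480 and ce[i][1]>100])
    print("mid:",[(np.round(r["centre"]).tolist(),round(r["score"],2)) for r in finder.tip_of(d,"peg1_mid")])
E
python3 - <<'E'
from go import *
st();onboard();peg()
E
```

```text
t44.7 w=[ 0.5277 -0.1315  0.1859] clamp=(3.4 -220.0 185.9) toolx 1.691 tilt 0.003 q7 0.45 F=[ 1.4 -1.4  0.9] Tz -0.024 g 60.3mm gf 0.0
expect h/z: {45: (np.float64(395.0), np.float64(198.0)), 75: (np.float64(397.0), np.float64(189.0)), 105: (np.float64(398.0), np.float64(180.0)), 135: (np.float64(399.0), np.float64(171.0))}
blue: [([399.0, 201.0], 260, [385, 189, 30, 25]), ([341.0, 268.0], 202, [331, 251, 20, 36]), ([436.0, 311.0], 546, [416, 293, 44, 41]), ([378.0, 324.0], 378, [367, 302, 30, 47])]
mid: [([307.0, 432.0], 0.8), ([205.0, 329.0], 0.54)]
hinge [ 0.672 -0.014] dir 1.72 L 0.098 sp [0.041 0.028] px [332. 118.]
go [ 0.678 -0.05   0.15 ] yaw 1.723: rot_z -0.028  shift x 57.1 y 154.1 z 36.5
```

Peg 1 sits on the edge (blue blob at the predicted pixel), and the other pegs haven't moved. Next peg, at (0.433, -0.152).

Call:
{"api": "step_arm", "payload": {"deltas": "0 0 0 0 0 0.1 0.28;0 0 0 0 0 0.1 0.28;0 0 0 0 0 0.1 0.28;0 0 0 0 0 0.1 0.28;0 0 0 0 0 0.1 0.28;0 0 0 0 0 0.12 0.28;-25 -18 0 0 0 0 0.28;-25 -18 0 0 0 0 0.28;-25 -18 0 0 0 0 0.28;-25 -18.5 0 0 0 0 0.28;0 0 25 0 0 0 0.28;0 0 25 0 0 0 0.28;0 0 0 0 0 0 0.28;0 0 0 0 0 0 0.28"}}

```text
time_s: 45.98
position: [0.4225, -0.1831, 0.1357]
eef_rot: [-0.0, 0.859, 0.512, -0.001]
ft_force: [0.1, -0.4, 0.3]
gripper_width: 0.64
finger_force: 0.0
```

```bash
python3 -c "
from go import *
st();go([.416,-.184,.022],1.069)"
```

```text
t46.0 w=[ 0.4225 -0.1831  0.1357] clamp=(-107.2 -258.6 135.7) toolx 1.074 tilt 0.003 q7 0.02 F=[ 0.1 -0.4  0.3] Tz -0.009 g 60.2mm gf 0.0
go [ 0.416 -0.184  0.022] yaw 1.069: rot_z 0.005  shift x -3.9 y -5.3 z 113.7
```

Call:
{"api": "step_arm", "payload": {"deltas": "-4 -5 25 0 0 0.005 0.28;0 0 25 0 0 0 0.28;0 0 25 0 0 0 0.28;0 0 15 0 0 0 0.28;0 0 13 0 0 0 0.28;0 0 8 0 0 0 0.28;0 0 0 0 0 0 0.28;0 0 0 0 0 0 0.28"}}

```text
time_s: 46.65
position: [0.4168, -0.1839, 0.0255]
eef_rot: [0.0, 0.86, 0.51, 0.0]
ft_force: [-0.6, -0.8, -0.5]
gripper_width: 0.639
finger_force: 0.0
```

```bash
python3 -c "
from go import *
st();go([.416,-.184,.022],1.069)"
```

```text
t46.6 w=[ 0.4168 -0.1839  0.0255] clamp=(-112.9 -258.8 25.5) toolx 1.070 tilt 0.000 q7 0.25 F=[-0.6 -0.8 -0.5] Tz -0.023 g 60.1mm gf 0.0
go [ 0.416 -0.184  0.022] yaw 1.069: rot_z 0.001  shift x -0.5 y -0.7 z 3.5
```

Call:
{"api": "step_arm", "payload": {"deltas": "0 0 0 0 0 0 -1;0 0 0 0 0 0 -1;0 0 0 0 0 0 -1;0 0 0 0 0 0 -1;0 0 0 0 0 0 -1;0 0 0 0 0 0 -1;0 0 0 0 0 0 -1", "squeeze": 14}}

```text
time_s: 47.23
position: [0.4168, -0.1839, 0.0256]
eef_rot: [0.0, 0.86, 0.51, 0.001]
ft_force: [-0.1, 1.0, 11.6]
gripper_width: 0.268
finger_force: 14.0
```

```bash
python3 st.py
```

```text
t47.2 w=[ 0.4168 -0.1839  0.0256] clamp=(-113.0 -258.8 25.6) toolx 1.070 tilt 0.002 q7 0.25 F=[-0.1  1.  11.6] Tz -0.060 g 25.2mm gf 14.0
```

Call:
{"api": "step_arm", "payload": {"deltas": "0 0 -15 0 0 0 -1;0 0 -30 0 0 0 -1;0 0 -35 0 0 0 -1;0 0 -35 0 0 0 -1;0 0 -30 0 0 0 -1;0 0 0 0 0 -0.1 -1;0 0 0 0 0 -0.1 -1;0 0 0 0 0 -0.1 -1;0 0 0 0 0 -0.1 -1;0 0 0 0 0 -0.1 -1;0 0 0 0 0 -0.12 -1;0 0 0 0 0 0 -1"}}

```text
time_s: 48.23
position: [0.416, -0.1836, 0.1701]
eef_rot: [-0.0, 0.661, 0.75, 0.0]
ft_force: [0.0, -0.2, -0.4]
gripper_width: 0.272
finger_force: 14.0
```

Call:
{"api": "step_arm", "payload": {"deltas": "0 28 0 0 0 0 -1;0 28 0 0 0 0 -1;0 28 0 0 0 0 -1;8 28 0 0 0 0 -1;8 28 0 0 0 0 -1;8 28 0 0 0 0 -1;8 28 0 0 0 0 -1;10 28 0 0 0 0 -1;12 28 0 0 0 0 -1;12 7 0 0 0 0 -1;0 0 25 0 0 0 -1;0 0 25 0 0 0 -1;0 0 20 0 0 0 -1;0 0 0 0 0 0 -1;0 0 0 0 0 0 -1"}}

```text
time_s: 49.48
position: [0.6647, -0.0875, 0.0996]
eef_rot: [-0.001, 0.665, 0.747, -0.001]
ft_force: [0.5, -0.4, -0.3]
gripper_width: 0.276
finger_force: 14.0
```

```bash
python3 -c "
from go import *
st();goc(146,-192,89);held(1.69)"
```

```text
t49.5 w=[ 0.6647 -0.0875  0.0996] clamp=(144.7 -192.7 99.6) toolx 1.687 tilt 0.002 q7 0.49 F=[ 0.5 -0.4 -0.3] Tz 0.029 g 26.0mm gf 14.0
go [ 0.666 -0.087  0.089] yaw 1.691: rot_z -0.004  shift x 0.7 y 1.3 z 10.6
comp 454 [402. 199.] along -30..78 across -59..20 front-part across [-48. -17.  14.]
```

Call:
{"api": "step_arm", "payload": {"deltas": "0 1.5 10 0 0 -0.004 -1;0 0 0 0 0 0 -1;8 0 0 0 0 0 -1;8 0 0 0 0 0 -1;8 0 0 0 0 0 -1;8 0 0 0 0 0 -1;5 0 0 0 0 0 -1;3 0 0 0 0 0 -1;0 0 0 0 0 0 -1;0 0 0 0 0 0 -1"}}

```text
time_s: 50.37
position: [0.662, -0.0475, 0.09]
eef_rot: [0.0, 0.662, 0.749, -0.0]
ft_force: [-0.8, 0.3, 0.0]
gripper_width: 0.271
finger_force: 14.0
```

```bash
python3 st.py
```

```text
t50.4 w=[ 0.662  -0.0475  0.09  ] clamp=(146.8 -152.6 90.0) toolx 1.694 tilt 0.000 q7 0.45 F=[-0.8  0.3  0. ] Tz -0.033 g 25.5mm gf 14.0
```

Call:
{"api": "step_arm", "payload": {"deltas": "0 0 0 0 0 0 -0.35;0 0 0 0 0 0 -0.25;0 0 0 0 0 0 -0.15;0 0 0 0 0 0 0.05;0 0 0 0 0 0 0.15;0 0 0 0 0 0 0.15;-15 0 0 0 0 0 0.15;-25 0 0 0 0 0 0.15;-25 0 0 0 0 0 0.15;0 0 -30 0 0 0 0.28;0 0 -35 0 0 0 0.28;0 0 -35 0 0 0 0.28;0 -35 0 0 0 0 0.28;0 -35 0 0 0 0 0.28;0 -35 0 0 0 0 0.28;0 -35 0 0 0 0 0.28;0 0 0 0 0 0 0.28"}}

```text
time_s: 51.78
position: [0.525, -0.1316, 0.1897]
eef_rot: [-0.001, 0.664, 0.748, -0.0]
ft_force: [1.1, -1.5, 1.0]
gripper_width: 0.637
finger_force: 0.0
```

```bash
python3 - <<'E'
from go import *
st();onboard();peg();d=cams.grab_frame("side")
print([np.round(proj(d,p)[::-1]) for p in([.433,-.32,.011],[.557,-.338,.011])])
go([.566,-.373,.022],1.837);go([.428,-.355,.022],1.455)
E
```

```text
t51.8 w=[ 0.525  -0.1316  0.1897] clamp=(0.7 -219.7 189.7) toolx 1.689 tilt 0.003 q7 0.48 F=[ 1.1 -1.5  1. ] Tz 0.003 g 59.9mm gf 0.0
expect h/z: {45: (np.float64(395.0), np.float64(198.0)), 75: (np.float64(397.0), np.float64(189.0)), 105: (np.float64(398.0), np.float64(180.0)), 135: (np.float64(399.0), np.float64(171.0))}
blue: [([401.0, 198.0], 452, [385, 181, 32, 33]), ([436.0, 311.0], 553, [416, 293, 44, 41]), ([379.0, 324.0], 377, [367, 302, 30, 47])]
mid: [([309.0, 434.0], 0.81)]
hinge [ 0.677 -0.022] dir 1.81 L 0.107 sp [0.055 0.043] px [334. 115.]
go [ 0.686 -0.057  0.15 ] yaw 1.811: rot_z -0.118  shift x 34.0 y 167.0 z 40.4
[array([376., 320.]), array([431., 307.])]
go [ 0.566 -0.373  0.022] yaw 1.837: rot_z -0.143  shift x -244.0 y -31.2 z 168.3
go [ 0.428 -0.355  0.022] yaw 1.455: rot_z 0.239  shift x -236.1 y -77.2 z 168.3
```

Two on. Now the peg at (0.557, -0.338).

Call:
{"api": "step_arm", "payload": {"deltas": "0 0 0 0 0 -0.1 0.28;0 0 0 0 0 -0.043 0.28;-27 -3.5 0 0 0 0 0.28;-27 -3.5 0 0 0 0 0.28;-27 -3.5 0 0 0 0 0.28;-27 -3.5 0 0 0 0 0.28;-27 -3.5 0 0 0 0 0.28;-27 -3.5 0 0 0 0 0.28;-27 -3.5 0 0 0 0 0.28;-27 -3.5 0 0 0 0 0.28;-28 -3 0 0 0 0 0.28;0 0 25 0 0 0 0.28;0 0 25 0 0 0 0.28;0 0 25 0 0 0 0.28;0 0 20 0 0 0 0.28;0 0 20 0 0 0 0.28;0 0 0 0 0 0 0.28;0 0 0 0 0 0 0.28"}}

```text
time_s: 53.48
position: [0.5653, -0.3729, 0.0738]
eef_rot: [-0.001, 0.607, 0.795, -0.001]
ft_force: [0.1, -0.7, 0.5]
gripper_width: 0.646
finger_force: 0.0
```

```bash
python3 -c "
from go import *
st();go([.566,-.373,.022],1.837);d=cams.grab_frame('top');print([(np.round(p[0],3),round(p[1],2),round(p[2],3)) for p in pegs(d)])"
```

```text
t53.5 w=[ 0.5653 -0.3729  0.0738] clamp=(11.8 -464.1 73.8) toolx 1.837 tilt 0.002 q7 1.12 F=[ 0.1 -0.7  0.5] Tz -0.006 g 60.7mm gf 0.0
go [ 0.566 -0.373  0.022] yaw 1.837: rot_z 0.000  shift x -0.3 y 0.7 z 51.8
[]
```

Call:
{"api": "step_arm", "payload": {"deltas": "0 0.5 20 0 0 0 0.28;0 0 18 0 0 0 0.28;0 0 11 0 0 0 0.28;0 0 0 0 0 0 0.28;0 0 0 0 0 0 -1;0 0 0 0 0 0 -1;0 0 0 0 0 0 -1;0 0 0 0 0 0 -1;0 0 0 0 0 0 -1;0 0 0 0 0 0 -1;0 0 0 0 0 0 -1", "squeeze": 14}}

```text
time_s: 54.45
position: [0.5665, -0.3733, 0.0272]
eef_rot: [0.001, 0.607, 0.795, 0.0]
ft_force: [-0.0, -1.0, 8.1]
gripper_width: 0.274
finger_force: 14.0
```

```bash
python3 st.py
```

```text
t54.5 w=[ 0.5665 -0.3733  0.0272] clamp=(13.0 -464.7 27.2) toolx 1.837 tilt 0.002 q7 1.15 F=[-0.  -1.   8.1] Tz 0.027 g 25.7mm gf 14.0
```

Call:
{"api": "step_arm", "payload": {"deltas": "0 0 -15 0 0 0 -1;0 0 -30 0 0 0 -1;0 0 -35 0 0 0 -1;0 0 -35 0 0 0 -1;0 0 -30 0 0 0 -1;0 0 0 0 0 0.1 -1;0 0 0 0 0 0.046 -1;0 0 0 0 0 0 -1"}}

```text
time_s: 55.12
position: [0.5659, -0.3725, 0.1726]
eef_rot: [0.001, 0.664, 0.747, 0.0]
ft_force: [0.4, 0.7, 0.2]
gripper_width: 0.272
finger_force: 14.0
```

Call:
{"api": "step_arm", "payload": {"deltas": "26 15 0 0 0 0 -1;27 15 0 0 0 0 -1;27 15 0 0 0 0 -1;27 15 0 0 0 0 -1;27 15 0 0 0 0 -1;27 15 0 0 0 0 -1;27 15 0 0 0 0 -1;27 15 0 0 0 0 -1;27 13 0 0 0 0 -1;27 0 0 0 0 0 -1;0 0 20 0 0 0 -1;0 0 20 0 0 0 -1;0 0 0 0 0 0 -1;0 0 0 0 0 0 -1"}}

```text
time_s: 56.28
position: [0.6649, -0.0898, 0.1308]
eef_rot: [-0.001, 0.663, 0.749, -0.001]
ft_force: [0.4, 0.4, -0.2]
gripper_width: 0.276
finger_force: 14.0
```

```bash
python3 -c "
from go import *
st();goc(146,-192,121)"
```

```text
t56.3 w=[ 0.6649 -0.0898  0.1308] clamp=(144.6 -195.0 130.8) toolx 1.692 tilt 0.002 q7 0.51 F=[ 0.4  0.4 -0.2] Tz -0.011 g 25.9mm gf 14.0
go [ 0.666 -0.087  0.121] yaw 1.691: rot_z 0.001  shift x 3.0 y 1.4 z 9.8
```

Call:
{"api": "step_arm", "payload": {"deltas": "0 1.5 9 0 0 0 -1;0 0 0 0 0 0 -1;8 0 0 0 0 0 -1;8 0 0 0 0 0 -1;8 0 0 0 0 0 -1;8 0 0 0 0 0 -1;6 0 0 0 0 0 -1;4 0 0 0 0 0 -1;0 0 0 0 0 0 -1;0 0 0 0 0 0 -1"}}

```text
time_s: 57.12
position: [0.6621, -0.0475, 0.122]
eef_rot: [0.0, 0.663, 0.748, -0.0]
ft_force: [-0.4, -1.1, 0.2]
gripper_width: 0.272
finger_force: 14.0
```

```bash
python3 st.py
```

```text
t57.1 w=[ 0.6621 -0.0475  0.122 ] clamp=(146.8 -152.7 122.0) toolx 1.691 tilt 0.000 q7 0.45 F=[-0.4 -1.1  0.2] Tz 0.031 g 25.6mm gf 14.0
```

Call:
{"api": "step_arm", "payload": {"deltas": "0 0 0 0 0 0 -0.35;0 0 0 0 0 0 -0.25;0 0 0 0 0 0 -0.15;0 0 0 0 0 0 0.05;0 0 0 0 0 0 0.15;0 0 0 0 0 0 0.15;-15 0 0 0 0 0 0.15;-25 0 0 0 0 0 0.15;-25 0 0 0 0 0 0.15;0 0 -30 0 0 0 0.28;0 0 -30 0 0 0 0.28;0 -35 0 0 0 0 0.28;0 -35 0 0 0 0 0.28;0 -35 0 0 0 0 0.28;0 -35 0 0 0 0 0.28;0 0 0 0 0 0 0.28;0 0 0 0 0 0 0.28"}}

```text
time_s: 58.53
position: [0.5296, -0.1299, 0.1824]
eef_rot: [-0.0, 0.664, 0.748, 0.001]
ft_force: [1.0, 0.1, 0.3]
gripper_width: 0.639
finger_force: 0.0
```

```bash
python3 - <<'E'
from go import *
st();onboard();go([.428,-.355,.06],1.455);t=cams.grab_frame("top");print([(np.round(p[0],3),round(p[1],2),round(p[2],3)) for p in pegs(t)])
E
```

```text
t58.5 w=[ 0.5296 -0.1299  0.1824] clamp=(5.5 -218.6 182.4) toolx 1.689 tilt 0.001 q7 0.51 F=[1.  0.1 0.3] Tz 0.017 g 60.1mm gf 0.0
expect h/z: {45: (np.float64(395.0), np.float64(198.0)), 75: (np.float64(397.0), np.float64(189.0)), 105: (np.float64(398.0), np.float64(180.0)), 135: (np.float64(399.0), np.float64(171.0))}
blue: [([402.0, 193.0], 663, [385, 171, 32, 43]), ([378.0, 324.0], 377, [367, 302, 30, 47])]
mid: [([181.0, 400.0], 0.77), ([190.0, 399.0], 0.19)]
go [ 0.428 -0.355  0.06 ] yaw 1.455: rot_z 0.236  shift x -236.2 y -76.9 z 122.3
[(array([ 0.687, -0.025]), np.float64(1.85), np.float64(0.113))]
```

Three on. Last peg.

Call:
{"api": "step_arm", "payload": {"deltas": "0 0 0 0 0 0.1 0.28;0 0 0 0 0 0.1 0.28;0 0 0 0 0 0.036 0.28;-27 -9 0 0 0 0 0.28;-27 -9 0 0 0 0 0.28;-27 -9 0 0 0 0 0.28;-27 -9 0 0 0 0 0.28;-27 -9 0 0 0 0 0.28;-27 -9 0 0 0 0 0.28;-27 -9 0 0 0 0 0.28;-27 -9 0 0 0 0 0.28;-20 -5 0 0 0 0 0.28;0 0 25 0 0 0 0.28;0 0 25 0 0 0 0.28;0 0 25 0 0 0 0.28;0 0 25 0 0 0 0.28;0 0 0 0 0 0 0.28;0 0 0 0 0 0 0.28"}}

```text
time_s: 60.18
position: [0.4268, -0.3549, 0.0813]
eef_rot: [-0.001, 0.747, 0.665, -0.001]
ft_force: [-0.1, -2.1, 0.0]
gripper_width: 0.64
finger_force: 0.0
```

```bash
python3 -c "
from go import *
st();go([.428,-.355,.023],1.455)"
```

```text
t60.2 w=[ 0.4268 -0.3549  0.0813] clamp=(-123.6 -429.7 81.3) toolx 1.455 tilt 0.003 q7 0.91 F=[-0.1 -2.1  0. ] Tz -0.028 g 60.2mm gf 0.0
go [ 0.428 -0.355  0.023] yaw 1.455: rot_z -0.000  shift x 0.1 y 1.3 z 58.3
```

Call:
{"api": "step_arm", "payload": {"deltas": "0 1 20 0 0 0 0.28;0 0 20 0 0 0 0.28;0 0 17 0 0 0 0.28;0 0 0 0 0 0 0.28;0 0 0 0 0 0 -1;0 0 0 0 0 0 -1;0 0 0 0 0 0 -1;0 0 0 0 0 0 -1;0 0 0 0 0 0 -1;0 0 0 0 0 0 -1;0 0 0 0 0 0 -1", "squeeze": 14}}

```text
time_s: 61.1
position: [0.4291, -0.3556, 0.0264]
eef_rot: [0.001, 0.747, 0.665, 0.0]
ft_force: [-0.5, -1.6, 10.8]
gripper_width: 0.273
finger_force: 14.0
```

```bash
python3 st.py
```

```text
t61.1 w=[ 0.4291 -0.3556  0.0264] clamp=(-121.4 -430.6 26.4) toolx 1.455 tilt 0.003 q7 0.97 F=[-0.5 -1.6 10.8] Tz 0.040 g 25.7mm gf 14.0
```

Call:
{"api": "step_arm", "payload": {"deltas": "0 0 -15 0 0 0 -1;0 0 -30 0 0 0 -1;0 0 -35 0 0 0 -1;0 0 -35 0 0 0 -1;0 0 -35 0 0 0 -1;0 0 -25 0 0 0 -1;0 0 0 0 0 -0.1 -1;0 0 0 0 0 -0.1 -1;0 0 0 0 0 -0.036 -1;0 0 0 0 0 0 -1;0 0 0 0 0 0 -1"}}

```text
time_s: 62.02
position: [0.428, -0.3547, 0.2005]
eef_rot: [0.0, 0.664, 0.748, 0.0]
ft_force: [0.6, -0.3, 0.4]
gripper_width: 0.276
finger_force: 14.0
```

```bash
python3 -c "
from go import *
st();goc(146,-192,150)"
```

```text
t62.0 w=[ 0.428  -0.3547  0.2005] clamp=(-122.3 -429.7 200.5) toolx 1.689 tilt 0.001 q7 0.98 F=[ 0.6 -0.3  0.4] Tz 0.032 g 25.9mm gf 14.0
go [ 0.666 -0.087  0.15 ] yaw 1.691: rot_z -0.002  shift x 237.7 y 268.3 z 50.5
```

Call:
{"api": "step_arm", "payload": {"deltas": "18 24 0 0 0 0 -1;18 24 0 0 0 0 -1;18 24 0 0 0 0 -1;18 24 0 0 0 0 -1;18 24 0 0 0 0 -1;18 24 0 0 0 0 -1;18 24 0 0 0 0 -1;18 24 0 0 0 0 -1;18 24 0 0 0 0 -1;18 24 0 0 0 0 -1;18 24 0 0 0 0 -1;18 4 0 0 0 0 -1;19 0 0 0 0 0 -1;0 0 20 0 0 0 -1;0 0 20 0 0 0 -1;0 0 9 0 0 0 -1;0 0 0 0 0 0 -1;0 0 0 0 0 0 -1"}}

```text
time_s: 63.52
position: [0.6659, -0.0897, 0.1511]
eef_rot: [-0.0, 0.664, 0.748, -0.0]
ft_force: [0.5, -0.7, 0.2]
gripper_width: 0.274
finger_force: 14.0
```

```bash
python3 -c "
from go import *
st();goc(146,-192,150)"
```

```text
t63.5 w=[ 0.6659 -0.0897  0.1511] clamp=(145.6 -195.1 151.1) toolx 1.689 tilt 0.001 q7 0.50 F=[ 0.5 -0.7  0.2] Tz 0.015 g 25.7mm gf 14.0
go [ 0.666 -0.087  0.15 ] yaw 1.691: rot_z -0.001  shift x 3.1 y 0.4 z 1.1
```

Call:
{"api": "step_arm", "payload": {"deltas": "8 0.5 0 0 0 0 -1;8 0 0 0 0 0 -1;8 0 0 0 0 0 -1;8 0 0 0 0 0 -1;6 0 0 0 0 0 -1;4 0 0 0 0 0 -1;0 0 0 0 0 0 -1;0 0 0 0 0 0 -1"}}

```text
time_s: 64.18
position: [0.6615, -0.0473, 0.151]
eef_rot: [0.0, 0.663, 0.748, -0.0]
ft_force: [-0.3, 0.3, 0.2]
gripper_width: 0.269
finger_force: 14.0
```

```bash
python3 st.py
```

```text
t64.2 w=[ 0.6615 -0.0473  0.151 ] clamp=(146.3 -152.4 151.0) toolx 1.691 tilt 0.000 q7 0.44 F=[-0.3  0.3  0.2] Tz 0.002 g 25.3mm gf 14.0
```

Call:
{"api": "step_arm", "payload": {"deltas": "0 0 0 0 0 0 -0.35;0 0 0 0 0 0 -0.25;0 0 0 0 0 0 -0.15;0 0 0 0 0 0 0.05;0 0 0 0 0 0 0.15;0 0 0 0 0 0 0.15;-15 0 0 0 0 0 0.15;-25 0 0 0 0 0 0.15;-25 0 0 0 0 0 0.15;-25 0 0 0 0 0 0.15;-30 0 -25 0 0 0 0.15;-30 0 -25 0 0 0 0.15;-30 -10 0 0 0 0 0.15;0 -35 0 0 0 0 0.15;0 -35 0 0 0 0 0.15;0 -35 0 0 0 0 0.15;0 -35 0 0 0 0 0.15;0 0 0 0 0 0 0.15;0 0 0 0 0 0 0.15"}}

```text
time_s: 65.77
position: [0.5325, -0.2454, 0.2015]
eef_rot: [0.0, 0.664, 0.747, 0.001]
ft_force: [0.7, -0.1, 0.0]
gripper_width: 0.572
finger_force: 0.0
```

```bash
python3 - <<'E'
from go import *
st();onboard();d=cams.grab_frame("side");t=cams.grab_frame("top")
for q in("board_mid","pin_jar","pawl_pin","knob_grip"): print(q,[(np.round(r["centre"]).tolist(),round(r["score"],2)) for r in finder.tip_of(d,q)[:2]])
T=clampT(CX,CY,CYAW);print(np.round([proj(d,T(p))[::-1] for p in([.146,0,.095],[.15,-.09,.16],[.15,.09,.16])]))
hsv=cv2.cvtColor(d["pixels"],cv2.COLOR_BGR2HSV)
m=cv2.inRange(hsv,(105,70,20),(130,255,255))[150:220,375:430]
for r in m[::2]: print("".join(".#"[v>0] for v in r))
print([(np.round(p[0],3),round(p[1],2),round(p[2],3)) for p in pegs(t)])
E
```

```text
t65.8 w=[ 0.5325 -0.2454  0.2015] clamp=(-5.5 -333.6 201.5) toolx 1.688 tilt 0.001 q7 0.73 F=[ 0.7 -0.1  0. ] Tz 0.030 g 53.8mm gf 0.0
expect h/z: {45: (np.float64(395.0), np.float64(198.0)), 75: (np.float64(397.0), np.float64(189.0)), 105: (np.float64(398.0), np.float64(180.0)), 135: (np.float64(399.0), np.float64(171.0))}
blue: [([410.0, 201.0], 109, [404, 194, 13, 16])]
mid: []
board_mid [([160.0, 374.0], 0.67)]
pin_jar [([248.0, 359.0], 0.78)]
pawl_pin [([175.0, 314.0], 0.64)]
knob_grip [([178.0, 326.0], 0.59)]
[[372. 163.]
 [395. 157.]
 [357. 129.]]Traceback (most recent call last):
  File "<stdin>", line 7, in <module>
  File "<stdin>", line 7, in <genexpr>
TypeError: string indices must be integers, not 'numpy.bool'
```

Call:
{"api": "step_arm", "payload": {"deltas": "25 -8 -5 0 0 0 0.15;25 -8 -5 0 0 0 0.15;25 -8 -5 0 0 0 0.15;25 -8 -5 0 0 0 0.15;25 -8 -5 0 0 0 0.15;0 0 0 0 0 0 0.15;0 0 0 0 0 0 0.15"}}

```text
time_s: 66.75
position: [0.4797, -0.1236, 0.2263]
eef_rot: [0.0, 0.662, 0.749, 0.001]
ft_force: [-0.4, -0.5, 0.1]
gripper_width: 0.577
finger_force: 0.0
```

```bash
python3 - <<'E'
from go import *
st();onboard();d=cams.grab_frame("side")
hsv=cv2.cvtColor(d["pixels"],cv2.COLOR_BGR2HSV)
m=cv2.inRange(hsv,(105,70,20),(130,255,255))[150:224:2,375:430]
for r in m: print("".join("#" if v else "." for v in r))
E
```

```text
t66.8 w=[ 0.4797 -0.1236  0.2263] clamp=(-43.3 -206.4 226.3) toolx 1.694 tilt 0.001 q7 0.39 F=[-0.4 -0.5  0.1] Tz -0.009 g 54.2mm gf 0.0
expect h/z: {45: (np.float64(395.0), np.float64(198.0)), 75: (np.float64(397.0), np.float64(189.0)), 105: (np.float64(398.0), np.float64(180.0)), 135: (np.float64(399.0), np.float64(171.0))}
blue: [([401.0, 186.0], 1160, [385, 161, 35, 53])]
mid: [([182.0, 398.0], 0.84)]
.......................................................
.......................................................
.......................................................
.......................................................
.......................................................
.......................................................
.............###....####...............................
.............####....######............................
.............###########...............................
.............###########.....##........................
..............############...######....................
............############################...............
............####...
[... 680 characters left out ...]
####....######..............
................#################......##..............
..................###################..................
....................#######..###########...............
......................#######....######................
.......................#######......###................
.........................#####.........................
...........................##..........................
.......................................................
.......................................................
.......................................................
.......................................................
.......................................................
```

All four pegs stack up the edge, the board is still upright, the jar is standing and the pawl is in. Handing in.

```bash
python3 -c "
from h import *
print(bot.finish_job())"
```

```text
the job is handed in; nothing more can be done
None
```

I handed the job in at about 67 s: jaws opened with the pawl back, board gripped at the fourth click (judged from 3.13 rad of knob turn and the camera view), all four blue pegs on its right-hand edge, and the pin jar standing; no verdict came back.

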